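# Raise the chip guard and lay the scoop blank on the carving rest

## Task

Push the sash of the chip guard up from under its lower edge until that edge is level with the top of the steel collar on the post. Then take the wooden scoop blank and set it down, without dropping it, on the carving rest behind the guard: bowl upright on the board, centred between the two cheeks and well back towards the stop, handle pointing straight out through the opening. The sash must still be at its mark at the end, and everything else on the bench must be left where it is.

Things in the scene. Friction and masses are not known exactly. Their poses are not given: they have to be found in the camera images.
- guard: Fixed wooden frame, 370 wide (y), 545 high. Origin on the bench, midway between the posts, in the sash's front face plane; x points through the opening away from the robot, z up. Posts 40 wide, x -10 to 34, centred at y +-165 (opening 290 wide); under each a foot 22 high, x -55 to 95. Header from 510 up. Open at bench level and at the back; a fixed clear pane above 300, x 28 to 34.
- sash (a joint): Rise of the sash in m, 0 to 0.26, up positive: its lower edge is 45 mm + this over the bench. Counterbalanced: about 3 to 4 N moves it slowly up or down, and friction keeps it where it is left.
- sash_edge (a point): Middle of the lower front edge of the sash. The sash is a wooden frame 282 wide, 200 high, 24 thick (x = 0 to 24 of the guard), with a clear pane; its flat bottom rail is 26 high, with no lip or handle. It starts 55 to 95 mm over the bench.
- mark (a point): The height mark: the top of the dark steel collar, 14 high and 52 x 48, clamped round the +y post (robot's left), 240 to 280 mm over the bench. Point on the post's centre line (guard y = +165), in the plane of the sash's front face. The collar stays put.
- rest: Carving rest fixed behind the guard: plywood board 120 (x) x 126 (y) x 15 with two dark wood cheeks along x, 12 thick, tops 43 over the bench, 100 apart (x -50 to 60), and a back stop as high, near face at x = 47. Open in front (-x, towards the sash). Origin on the bench under the board's middle; x points away from the guard.
- seat (a point): Middle of the board's upper face, 15 over the bench: where the centre of the bowl's underside goes.
- scoop: Pale wooden scoop blank, 0.2 to 0.36 kg: round open bowl 76 across, 56 high, with a square handle 26 x 26 along -x, from the bowl wall (x = -38) to x = -128, axis 38 over the underside. Origin: centre of the bowl's underside; z up. Starts standing on the bench right of the guard (-y), in one of two places (the mallet lies in the other), handle roughly towards the robot. It balances on its bowl.
- scoop_handle (a point): Point on the handle's axis 60 mm from the bowl's centre, 38 over the underside: a good place to grip, across the 26 mm.
- mallet: Bystander: pale wooden mallet lying on its side, head about 84 across and 105 long along x, round handle 28 thick to x = -155. Origin under the head.
- gouge_a: Bystander: gouge lying on the bench between robot and guard, 180 long along its x, 28 high; origin where handle (to -x, 110 long) meets blade.
- gouge_b: Bystander: like the first gouge, 170 long.
- tin: Bystander: steel tin, 48 across, 50 high, standing beside the rest; origin under its centre.
- jar: Bystander: jar, 68 across, 100 high, behind on the right; origin under its centre.
- offcut: Bystander: dark wood block 150 x 75 x 60 high on the left; origin under its centre.
- cork_block: Bystander: cork sanding block 110 x 65 x 30 high, behind on the right; origin under its centre.
Things that resemble listed ones, but are neither listed nor needed, are in the scene too. What is shaped like the scoop but pink or red is not meant. Of the things that look like the rest, take the one that is farthest to the robot's right at the start.

How it is judged:
On the way, in this order (a step that is already met when the one before it is completed fails the run):
1. the sash's lower edge is level with the top of the collar (within 10 mm), the scoop blank not yet moved (z of sash_edge in the frame of mark between -0.01 and 0.01 m and distance of scoop from where it was at the start of the episode below 0.03 m), for 0.3 s.
2. the scoop blank is on the rest, with the sash still at its mark (z of sash_edge in the frame of mark between -0.01 and 0.01 m and x of scoop in the frame of seat between -0.025 and 0.02 m and y of scoop in the frame of seat between -0.02 and 0.02 m and z of scoop in the frame of seat between -0.005 and 0.006 m and angle between scoop's own z axis and vertical below 0.12 rad and angle between the x axis of scoop and the x axis of rest, either way round below 0.3 rad and x of scoop_handle in the frame of seat below -0.04 m), for 0.2 s.
At the end, for the whole second after the job is handed in: Sash edge within 10 mm of the collar's top; scoop blank released, at rest, upright (7 degrees) on the rest's board, bowl centre 25 mm short to 20 mm beyond the board's middle and within 20 mm sideways, handle towards the guard within 17 degrees of the rest's x axis (all of step 2 and linear speed of scoop below 0.02 m/s and contact force between the fingers and scoop below 0.05 N); the robot touches nothing.
It fails at once if a bystander on the bench is moved by more than 30 mm (distance of any of mallet, gouge_a, gouge_b, tin, jar, offcut, cork_block from where it was at the start of the episode above 0.03 m).
It fails at once if the scoop blank is dropped or thrown (linear speed of scoop above 0.65 m/s and contact force between the fingers and scoop below 0.05 N).
It also fails if it takes over 72 s, if anything falls off the work surface, if the arm or the gripper's body presses on something with over 40 N, if the wrist force passes 120 N, or if a joint passes its speed limit or range.

## Robot

A 6-joint arm with a two-finger parallel gripper is mounted at the origin on the work surface. World frame = base frame: x ahead of the robot, y to its left, z up, the work surface at z = 0. Lengths are in m, angles in rad, forces in N, time in s.
With the tool pointing down it reaches from about 0.225 to 0.725 m from the base axis. Payload 3.1 kg.
Tool frame: the origin (TCP) lies on the mounting face of the last link; the fingertips stand 173 mm ahead of it and the grasp point (between the pads) lies r.hold_point_z ahead of it (r.hold_point_z is the distance from the TCP to the grasp point, in m); z points along the fingers, y is the line along which they close (so a half turn about z gives the same grasp; the last joint's range is limited). The gripper opens to 85 mm and grips with 20 to 120 N. Pads are 22 mm wide; open, the fingers measure 114 mm over their backs; the gripper's body (76 mm by 85 mm) begins 54 mm behind the grasp point. The pads swing forward as they close: fully open they stand 13 mm farther back than shut.
Start: joints at [-1.474, 0.048, 0.099, 1.622, 0, 1.443], TCP at [0.117, -0.512, 0.405] pointing down, gripper open.
Joint ranges: [-2.91, 2.91], [-0.99, 1.94], [-1.21, 1.42], [-2.12, 2.29], [-1.49, 1.47], [-3.14, 3.14]. Speed limits (rad/s): [2.79, 2.79, 3.14, 3.14, 3.14, 3.14].

## Interface

Orientations are given as a unit quaternion [w, x, y, z].
In Python, from station import r gives the robot as it stands. The module is installed in compiled form; this text tells all that it offers.
- The arm moves only by the tool jog_arm, never from a script. Its argument "plan" is a list of rows, each an object with "offset": the shift along the world's x, y, z as a fraction of full scale, a list of three; "roll": the turn about the world's z as a fraction of full scale. In form: [{"offset": [x, y, z], "roll": roll}, ...]. A call has 1 to 5 rows; each row shifts and turns the commanded pose from where the row before left it; what a row does not reach is not made up. Full scale, the value 1, is 750 mm for a shift and 180 degrees for a turn. A row lasts 1/12 s, in which the tool goes at most 41.7 mm and 7.16 degrees, less where a joint would pass 70% of its speed; a pose out of reach is approached as far as the arm can. A call with a number of a shift or a turn outside -1 to 1 is refused whole. A call with a gripper value outside its range is refused whole. "hand" is the opening, from -1 (shut) to 1 (fully open), set as the call begins (left out, the last holds). The fingers move at their own pace and stop on an object; "squeeze" is the grip in N (left out, the last holds). Time passes only in rows, so rows that do not move let the fingers close. It gives the time, the measured TCP pose, the force, the opening and the grip force at its end, in the units of the state.
- r.get_obs(): the state, without advancing time (a new reading comes with each control period).
- r.capture(name): name is "scene" or "top" or "wrist"; returns (picture, depth): 400x640x3 uint8, red, green, blue; 400x640 float32, m along the optical axis (not along the pixel's ray), 0 where there is no reading.
- r.camera_info(name): a dict with "intrinsics" (3x3 intrinsics, pixels), "position" and "orientation" of the camera in the world. Camera axes: x right, y up, looking along -z (the intrinsics and any distortion apply to the point x, -y, -z); pixel columns grow to the right and rows downward; lengths in m; the calibration is good to about 2 mm. A picture is of the moment at which its call begins: read the wrist's pose just before it. camera_info takes no time and is no camera call; for the wrist camera it gives the pose at the moment of the call.
- r.finish_job(): hands the job in; it is judged then, once.
The state is a dict: "clock": time; "qpos": joint angles; "joint_vel": joint speeds; "tau": joint torques, N m; "position": TCP position; "ee_rot": TCP orientation; "ft_force": force on the tool from outside, world axes, zero at the start; "moment": the same for the moment, N m; "grip_width": finger opening in m; "finger_force": force on a finger pad.
Only numpy, scipy, OpenCV 4.12 (cv2) and the standard library are available. Lean on these libraries where they do the work, as an engineer would, in place of code of your own. Each camera call takes 0.05 s, during which the arm holds its last target. There are 200 camera calls.

## Working session

There is one attempt and no reset: what is moved stays moved. The work goes in short steps, Python scripts to look and compute and a tool call to move; the robot and the scene stay as the last step left them, time stands still between calls to the robot, and variables do not carry over. Pictures are saved under pics/ and viewed, at most 10 in all, crops included, and the job is handed in when it is done.

Besides the shell and the picture viewer there is one more tool, called after "Call:" as name(argument=value, ...) on one line, values as JSON. jog_arm: Moves the arm, as the interface text tells. Its arguments: {"type":"object","properties":{"plan":{"type":"array"},"hand":{"type":"number"},"squeeze":{"type":"number"}},"required":["plan"]}

```bash
mkdir -p pics; cat > h.py <<'E'
from station import r
import numpy as np, cv2
from scipy.spatial.transform import Rotation as R
def rot(q): return R.from_quat([q[1],q[2],q[3],q[0]]).as_matrix()
def cam(name):
    i=r.camera_info(name); p,d=r.capture(name); return p,d,i
def cloud(d,i):
    K=np.array(i["intrinsics"]); v,u=np.mgrid[:d.shape[0],:d.shape[1]]
    P=np.stack([(u-K[0,2])/K[0,0]*d,-(v-K[1,2])/K[1,1]*d,-d],-1)
    W=P@rot(i["orientation"]).T+np.array(i["position"]); W[d==0]=np.nan; return W
E
python3 - <<'E'
from h import *
for n in("scene","top"):
    p,d,i=cam(n); print(i); np.savez(n+"0.npz",p=p,W=cloud(d,i)); cv2.imwrite(f"pics/{n}0.png",p[:,:,::-1])
o=r.get_obs(); print(o, r.hold_point_z)
E
```

```text
{'intrinsics': array([[396.87074581,   0.        , 319.56010803],
       [  0.        , 396.87074581, 198.285333  ],
       [  0.        ,   0.        ,   1.        ]]), 'position': array([ 0.84276654, -0.30267274,  1.09354407]), 'orientation': array([0.89479422, 0.2109273 , 0.09536876, 0.38178237])}
{'intrinsics': array([[452.20426096,   0.        , 321.37211693],
       [  0.        , 452.20426096, 198.28350504],
       [  0.        ,   0.        ,   1.        ]]), 'position': array([0.24267362, 0.03323154, 1.49435886]), 'orientation': array([ 0.7079122 ,  0.06348192, -0.0693269 , -0.70001725])}
{'clock': 0.1, 'qpos': array([-1.47381119e+00,  4.86618609e-02,  9.77220898e-02,  1.62200698e+00,
        4.75081438e-05,  1.44303943e+00]), 'joint_vel': array([ 9.39949796e-04, -1.36199753e-03,  5.72201696e-03, -9.75142470e-06,
        2.96582010e-04, -1.58557271e-03]), 'tau': array([ 2.41077527e-03, -3.39850616e+01,  3.20935678e+01,  1.58576248e-02,
       -2.30820779e-04, -6.48943566e-07]), 'position': array([ 0.11699615, -0.51159747,  0.40362528]), 'ee_rot': array([-1.07471955e-03,  9.93692447e-01,  1.12134584e-01,  4.02936802e-05]), 'ft_force': array([-0.76665454,  0.02217262, -0.34395107]), 'moment': array([ 0.0147474 , -0.04673794,  0.01375416]), 'finger_force': 0.0, 'grip_width': 0.08551514960779999} 0.1547
```

View pics/scene0.png

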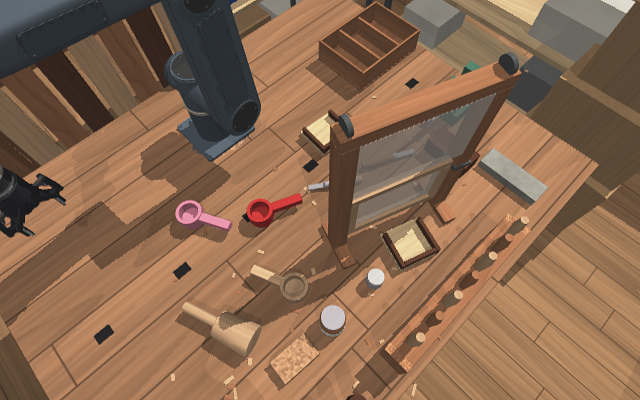

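View pics/top0.png

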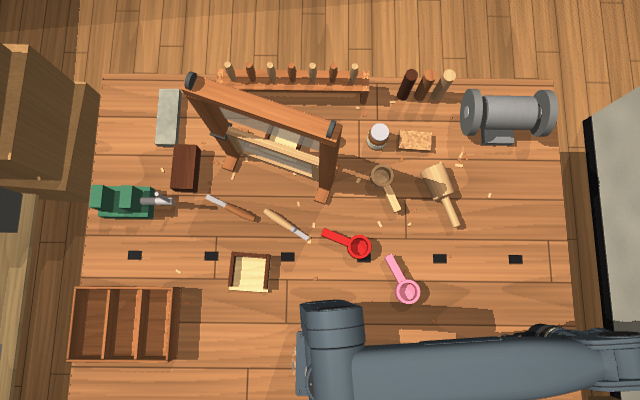

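The scene view shows these candidates:
- **Scoop-like:** the pale scoop at scene (290,285) / top (382,175), the pink one at (188,212) and the red one at (260,210). The mallet is at (232,330). I choose the pale scoop.
- **Rest-like:** trays at scene (410,242), behind the guard, and (322,130), in front on the left. I choose the one behind the guard, which is farther right.
- **Collar:** about scene (465,165).

```bash
python3 - <<'E'
from h import *
S=np.load("scene0.npz");T=np.load("top0.npz")
p=S['p'];c=cv2.resize(p[130:320,230:490],None,fx=3,fy=3,interpolation=cv2.INTER_CUBIC);cv2.imwrite("pics/crop1.png",c[:,:,::-1])
def box(W,m,n):
    P=W[m]; 
    if len(P)<5: print(n,len(P));return
    rc=cv2.minAreaRect(P[:,:2].astype(np.float32)); print(n,len(P),np.round(rc[0],4),np.round(rc[1],4),round(rc[2],2),"z",np.round(np.nanpercentile(P[:,2],[1,50,99]),4)); return P
def reg(sh,u0,u1,v0,v1):
    m=np.zeros(sh,bool);m[v0:v1,u0:u1]=1;return m
for n,D,hd,rs,sc in(("scene",S,(330,530,50,160),(375,445,210,275),(245,315,255,305)),("top",T,(180,350,60,145),(260,310,120,160),(365,405,160,215))):
    W=D['W'];z=W[:,:,2]
    box(W,reg(z.shape,*hd)&(z>.535)&(z<.56),n+" header")
    box(W,reg(z.shape,*rs)&(z>.038)&(z<.048),n+" cheeks")
    box(W,reg(z.shape,*rs)&(z>.011)&(z<.019),n+" board")
    P=box(W,reg(z.shape,*sc)&(z>.030)&(z<.06),n+" scoop")
    P=box(W,reg(z.shape,*sc)&(z>.0535)&(z<.06),n+" rim")
    m=reg(z.shape,*sc)&(z>.048)&(z<.0535);P=box(W,m,n+" handletop")
    print(D['W'][100,100], np.nanmedian(z[reg(z.shape,*((280,300,340,380) if n=="scene" else (420,440,270,290)))]))
W=S['W']
for u,v in((465,158),(465,165),(460,170),(472,160),(400,200),(395,190),(380,205),(360,200),(420,195),(434,178),(345,240),(350,262),(438,215)): print(u,v,p[v,u],np.round(W[v,u],3))
E
```

```text
scene header 4339 [0.6286 0.1611] [0.3695 0.0461] 70.86 z [0.536  0.5439 0.5571]
scene cheeks 486 [0.717 0.114] [0.1971 0.1091] 71.28 z [0.0382 0.0418 0.0475]
scene board 1108 [0.7365 0.1895] [0.2097 0.1212] 70.97 z [0.0111 0.0141 0.0186]
scene scoop 731 [ 0.5587 -0.1996] [0.1647 0.0743] 30.95 z [0.0312 0.0506 0.0578]
scene rim 188 [ 0.5817 -0.1906] [0.1129 0.0744] 43.88 z [0.0536 0.0551 0.0589]
scene handletop 357 [ 0.5539 -0.184 ] [0.1614 0.0739] 11.45 z [0.0481 0.0506 0.0534]
[-1.22875469 -0.1654219  -0.74809617] 0.027814505123755495
top header 3112 [0.6293 0.1635] [0.3705 0.0464] 71.08 z [0.5364 0.545  0.5549]
top cheeks 40 [0.7115 0.1562] [0.1245 0.0192] 70.94 z [0.0387 0.0432 0.0473]
top board 136 [0.7165 0.1477] [0.1134 0.0206] 70.83 z [0.0112 0.0156 0.0186]
top scoop 493 [ 0.5595 -0.1996] [0.1642 0.0749] 34.99 z [0.0316 0.0513 0.0596]
top rim 154 [ 0.5614 -0.1984] [0.1597 0.0723] 33.3 z [0.0535 0.0559 0.0599]
top handletop 197 [ 0.558  -0.1971] [0.1645 0.0726] 30.4 z [0.0481 0.0511 0.0535]
[ 0.86994615  0.80235509 -0.00652818] -0.0005002020991075051
465 158 [76 54 41] [0.703 0.313 0.266]
465 165 [50 47 45] [0.71  0.317 0.237]
460 170 [74 52 38] [0.706 0.317 0.209]
472 160 [105  68  52] [0.687 0.475 0.06 ]
400 200 [126 113 101] [0.638 0.183 0.123]
395 190 [125 110 100] [0.628 0.153 0.207]
380 205 [125 110  98] [0.617 0.121 0.148]
360 200 [165 132 101] [0.601 0.048 0.257]
420 195 [113 104  97] [0.661 0.25  0.093]
434 178 [107 100  94] [0.669 0.27  0.176]
345 240 [75 53 39] [0.6   0.012 0.057]
350 262 [118  82  58] [ 0.648 -0.013  0.021]
438 215 [74 52 38] [0.726 0.281 0.013]
```

View pics/crop1.png

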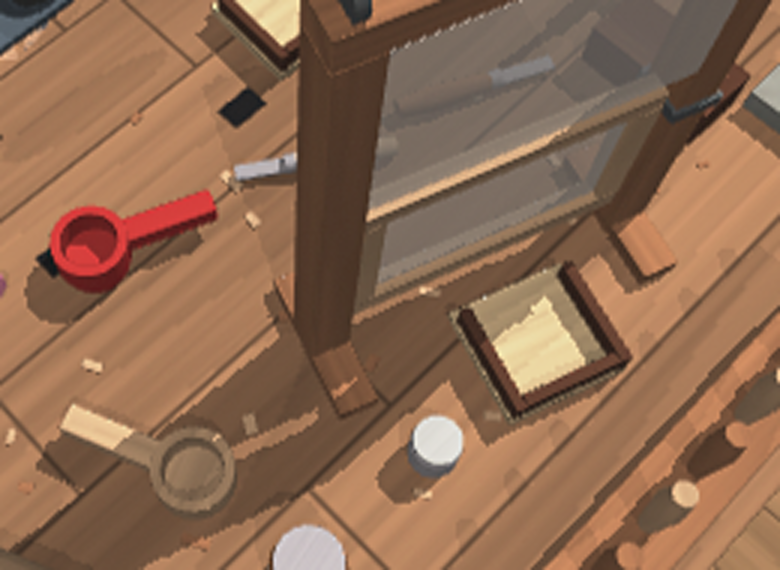

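The crop confirms the pale scoop, with its bowl at crop (195,468). The real rest is at (545,345), the collar at (695,103), the tin at (437,445), and the sash's bottom rail spans roughly (380,290) to (600,200). Next I measure in the guard frame.

```bash
cat >> h.py <<'E'
th=np.deg2rad(-19.03); GX=np.array([np.cos(th),np.sin(th)]); GY=np.array([-np.sin(th),np.cos(th)]); G0=np.array([0.629,0.1623])-0.012*GX
def toG(P): 
    q=P[...,:2]-G0; return np.concatenate([(q@GX)[...,None],(q@GY)[...,None],P[...,2:]],-1)
def toW(x,y): return G0+x*GX+y*GY
E
python3 - <<'E'
from h import *
def pc(a): return np.round(np.nanpercentile(a,[2,10,50,90,98]),4)
for n in("scene","top"):
    D=np.load(n+"0.npz");W=D['W'];p=D['p'].astype(int);g=toG(W);x,y,z=g[...,0],g[...,1],g[...,2]
    print(n)
    m=(abs(y)<.2)&(z>.3)&(z<.5)&(abs(abs(y)-.165)<.025)&(abs(x)<.08);print("posts x",pc(x[m]),"y+",pc(y[m&(y>0)]),"y-",pc(y[m&(y<0)]))
    gray=(p.max(-1)-p.min(-1)<14)&(p.max(-1)<110)
    m=gray&(y>.13)&(y<.21)&(x>-.03)&(x<.06)&(z>.2)&(z<.32);print("collar",m.sum(),pc(x[m]),pc(y[m]),pc(z[m]))
    # sash profile at |y|<.12, x in -5..30
    for k in np.arange(.04,.32,.01):
        m=(abs(y)<.115)&(abs(x-.012)<.02)&(z>=k)&(z<k+.01)
        if m.sum()>5: print(round(k,3),m.sum(),"x",pc(x[m])[1:4],p[m].mean(0).astype(int))
    m=(x>.04)&(x<.25)&(abs(y)<.12)&(z>.037)&(z<.049); P=g[m]
    print("rest rect z43",cv2.minAreaRect(P[:,:2].astype(np.float32)),"x",pc(P[:,0]),"y",pc(P[:,1]))
    m=(x>.04)&(x<.25)&(abs(y)<.12)&(z>.010)&(z<.020); P=g[m]; print("board x",pc(P[:,0]),"y",pc(P[:,1]))
    # scoop
    m=(abs(W[...,0]-.56)<.1)&(abs(W[...,1]+.2)<.1)&(z>.044)&(z<.062); P=W[m]
    h=P[(P[:,2]<.0545)]
    np.save(n+"sc.npy",P)
    c=P[:,:2]; 
    # rim circle fit: points > z .0525 far end
    from scipy.optimize import least_squares
    rp=P[P[:,2]>.0525][:,:2]
    f=lambda q:(np.hypot(rp[:,0]-q[0],rp[:,1]-q[1])-.034)
    s=least_squares(f,[.58,-.185],loss='cauchy',f_scale=.003).x
    hd=c[np.hypot(*(c-s).T)>.045]; v=(hd-s).mean(0); _,_,vt=np.linalg.svd(hd-hd.mean(0)); print("bowl",s,"handle mean dist",np.hypot(*v),"dir from centre",np.degrees(np.arctan2(*v[::-1])),"pca",np.degrees(np.arctan2(vt[0,1],vt[0,0])),"max",np.hypot(*(hd-s).T).max())
    # clutter in front: z 10..70mm
    for nm,a in(("front",(x>-.3)&(x<-.02)&(abs(y)<.25)),):
        mm=(a&(z>.012)&(z<.08)).astype(np.uint8); k,l,st,ce=cv2.connectedComponentsWithStats(mm)
        for j in range(1,k):
            if st[j,4]>15: q=g[l==j]; print(nm,st[j,4],"gx",pc(q[:,0])[[0,4]],"gy",pc(q[:,1])[[0,4]],"z",pc(q[:,2])[4],"px",ce[j].astype(int))
E
```

```text
scene
posts x [-0.0048  0.0107  0.0331  0.034   0.0345] y+ [0.1408 0.1447 0.1606 0.1786 0.1823] y- [-0.1856 -0.1853 -0.1742 -0.1469 -0.1415]
collar 72 [0.0245 0.0275 0.0359 0.0381 0.0384] [0.1399 0.1409 0.1533 0.1807 0.1856] [0.2307 0.2327 0.2402 0.2434 0.2443]
0.05 9 x [0.022  0.0227 0.0233] [131  99  74]
0.06 83 x [0.0224 0.0233 0.0241] [112  88  67]
0.07 97 x [0.0224 0.0231 0.0241] [98 79 62]
0.08 336 x [0.0137 0.0179 0.0229] [140 114  90]
0.09 88 x [0.013  0.0139 0.0148] [130 117 106]
0.1 100 x [0.0129 0.0138 0.0147] [135 121 108]
0.11 91 x [0.0132 0.0139 0.0148] [135 121 108]
0.12 110 x [0.013  0.0139 0.0146] [123 110  99]
0.13 104 x [0.013  0.0138 0.0146] [120 106  96]
0.14 97 x [0.0131 0.0138 0.0148] [120 106  96]
0.15 114 x [0.0131 0.014  0.0147] [120 107  96]
0.16 112 x [0.0129 0.0138 0.0148] [120 107  96]
0.17 111 x [0.0131 0.014  0.0145] [121 107  97]
0.18 119 x [0.013  0.0139 0.0147] [122 108  97]
0.19 119 x [0.0131 0.014  0.0146] [123 109  98]
0.2 125 x [0.0132 0.0139 0.0146] [124 110  99]
0.21 50 x [0.0134 0.014  0.0147] [118 104  92]
0.23 32 x [0.0225 0.0231 0.0237] [1
[... 2682 characters left out ...]
0418 -0.0175  0.0207  0.0622  0.0697]
bowl [ 0.59594118 -0.17483175] handle mean dist 0.08516608189383915 dir from centre -157.12340793847008 pca -156.89722751068004 max 0.12702236077948378
front 129 gx [-0.0544 -0.0209] gy [0.1458 0.1842] z 0.0273 px [228 164]
front 122 gx [-0.1645 -0.1135] gy [0.2343 0.2498] z 0.0667 px [193 183]
front 131 gx [-0.055  -0.0207] gy [-0.1829 -0.1444] z 0.027 px [320 196]
front 321 gx [-0.1893 -0.1614] gy [0.0214 0.1907] z 0.0315 px [233 208]
front 318 gx [-0.1855 -0.138 ] gy [-0.1621 -0.0062] z 0.0313 px [282 222]
front 120 gx [-0.1626 -0.1369] gy [-0.2488 -0.207 ] z 0.0555 px [328 234]
front 145 gx [-0.2995 -0.2747] gy [-0.0795  0.0034] z 0.0478 px [260 256]
```

```bash
python3 - <<'E'
from h import *
D=np.load("scene0.npz");W=D['W'];p=D['p']
P=W-np.array([.117,-.5116,.4036]); a=np.deg2rad(103)
ty=P[...,0]*np.cos(a)+P[...,1]*np.sin(a); tx=P[...,0]*np.sin(a)-P[...,1]*np.cos(a); tz=-P[...,2]
m=(abs(tx)<.2)&(abs(ty)<.2)&(tz<.2)&(tz>-.4)
for k in np.arange(-.3,.19,.01):
    s=m&(tz>=k)&(tz<k+.01)
    if s.sum()>3: print(round(k,3),s.sum(),"ty",np.round([ty[s].min(),ty[s].max()],3),"tx",np.round([tx[s].min(),tx[s].max()],3))
cv2.imwrite("pics/grip0.png",cv2.resize(p[150:260,0:110],None,fx=5,fy=5,interpolation=cv2.INTER_CUBIC)[:,:,::-1])
E
```

```text
-0.28 49 ty [0.187 0.2  ] tx [0.061 0.076]
-0.27 120 ty [0.177 0.2  ] tx [0.069 0.079]
-0.26 143 ty [0.17 0.2 ] tx [0.071 0.082]
-0.25 170 ty [0.159 0.2  ] tx [0.07  0.082]
-0.24 196 ty [0.153 0.2  ] tx [0.069 0.082]
-0.23 218 ty [0.147 0.2  ] tx [0.066 0.082]
-0.22 209 ty [0.141 0.2  ] tx [0.066 0.081]
-0.21 106 ty [0.14 0.2 ] tx [0.061 0.078]
-0.05 9 ty [0.021 0.034] tx [0.013 0.03 ]
-0.04 45 ty [0.01  0.035] tx [0.005 0.034]
-0.03 68 ty [0.002 0.033] tx [0.009 0.035]
-0.02 121 ty [-0.008  0.035] tx [-0.007  0.037]
-0.01 72 ty [-0.012  0.034] tx [0.008 0.039]
0.0 224 ty [-0.022  0.037] tx [-0.008  0.04 ]
0.01 134 ty [-0.026  0.037] tx [0.004 0.039]
0.02 145 ty [-0.031  0.038] tx [0.   0.04]
0.03 142 ty [-0.034  0.037] tx [0.006 0.039]
0.04 81 ty [-0.037  0.037] tx [0.006 0.038]
0.05 97 ty [-0.048  0.067] tx [-0.012  0.016]
0.06 215 ty [-0.06   0.069] tx [-0.011  0.022]
0.07 244 ty [-0.069  0.071] tx [-0.011  0.022]
0.08 145 ty [-0.071  0.072] tx [-0.011  0.02 ]
0.09 233 ty [-0.072  0.073] tx [-0.015  0.021]
0.1 193 ty [-0.072  0.074] tx [-0.013  0.018]
0.11 132 ty [-0.073  0.073] tx [-0.015  0.016]
0.12 34 ty [-0.061  0.061] tx [0.005 0.014]
0.13 49 ty [-0.055  0.057] tx [-0.006  0.014]
0.14 42 ty [-0.056  0.056] tx [-0.01   0.015]
0.15 29 ty [-0.055  0.055] tx [-0.006  0.013]
```

View pics/grip0.png

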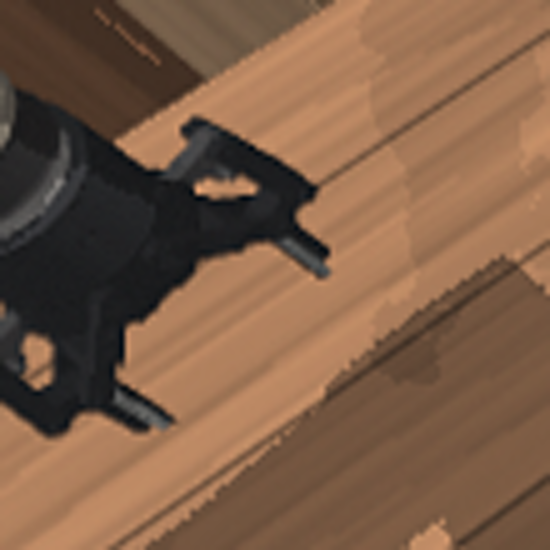

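Call:
jog_arm(plan=[{"offset": [0.026,0.048,0],"roll": -0.035},{"offset": [0.026,0.048,0],"roll": -0.035},{"offset": [0.026,0.048,0],"roll": -0.035},{"offset": [0.026,0.048,0],"roll": -0.035},{"offset": [0.026,0.048,0],"roll": -0.035}])

```text
clock: 0.52
position: [0.2144, -0.3308, 0.404]
ee_rot: [-0.001, 0.987, -0.164, -0.0]
ft_force: [0.7, -0.1, 0.4]
grip_width: 0.0851
finger_force: 0.0
```

The gripper is a linkage type. Its open knuckles form shoulders about 73 mm off the axis and about 60 mm ahead of the flange. I now bring it in front of the guard to see the wrist's shape.

Call:
jog_arm(plan=[{"offset": [0.02,0.05,0],"roll": 0},{"offset": [0.02,0.05,0],"roll": 0},{"offset": [0.02,0.05,0],"roll": 0},{"offset": [0.02,0.05,0],"roll": 0},{"offset": [0.02,0.05,0],"roll": 0}])

```text
clock: 0.93
position: [0.289, -0.1433, 0.4044]
ee_rot: [-0.0, 0.987, -0.161, 0.0]
ft_force: [1.2, -0.2, 0.0]
grip_width: 0.0855
finger_force: 0.0
```

Call:
jog_arm(plan=[{"offset": [0.022,0.05,0],"roll": 0},{"offset": [0.022,0.05,0],"roll": 0},{"offset": [0.022,0.05,0],"roll": 0},{"offset": [0.022,0.05,0],"roll": 0},{"offset": [0.022,0.05,0],"roll": 0}])

```text
clock: 1.35
position: [0.3537, -0.019, 0.4043]
ee_rot: [-0.024, 0.991, -0.131, 0.003]
ft_force: [-0.6, -0.1, -1.0]
grip_width: 0.0854
finger_force: 0.0
```

Call:
jog_arm(plan=[{"offset": [0.028,0.04,0],"roll": 0},{"offset": [0.028,0.04,0],"roll": 0},{"offset": [0.028,0.04,0],"roll": 0},{"offset": [0.0,0.0,0],"roll": 0},{"offset": [0.0,0.0,0],"roll": 0}])

```text
clock: 1.77
position: [0.4017, -0.0007, 0.4032]
ee_rot: [-0.049, 0.994, -0.102, 0.003]
ft_force: [-0.2, 0.8, 0.5]
grip_width: 0.0853
finger_force: 0.0
```

```bash
python3 - <<'E'
from h import *
o=r.get_obs();print(o['position'],o['qpos'],o['ft_force'])
fr=[]
for n in("scene","top"):
    p,d,i=cam(n);W=cloud(d,i);np.savez(n+"1.npz",p=p,W=W)
    P=W-o['position'];a=np.deg2rad(71.0)
    # guard axes
    gx=P[...,:2]@GX; gy=P[...,:2]@GY; z=P[...,2]
    dark=p.max(-1)<110
    m=(gx<.06)&(abs(gy)<.2)&(gx>-.3)&(z>-.11)&(toG(W)[...,0]<-.012)&(W[...,2]>.24)
    print(n)
    for k in np.arange(-.12,.3,.02):
        s=m&(z>=k)&(z<k+.02)
        if s.sum()>5: print(round(k,3),s.sum(),"gx",np.round(np.percentile(gx[s],[1,99]),3),"gy",np.round(np.percentile(gy[s],[1,99]),3))
    fr.append(p[:,:,::-1])
cv2.imwrite("pics/both1.png",np.vstack([fr[0][0:300,100:560],fr[1][40:340,80:540]]))
E
```

```text
[ 0.40171056 -0.00070051  0.40324532] [-0.2046011  -0.27764128 -0.20199238  1.6497656   0.09905046  3.14095592] [-0.19561695  0.79724745  0.49529798]
scene
-0.12 119 gx [-0.019  0.02 ] gy [-0.063  0.08 ]
-0.1 207 gx [-0.008  0.02 ] gy [-0.063  0.082]
-0.08 264 gx [-0.005  0.021] gy [-0.062  0.077]
-0.06 139 gx [-0.02   0.036] gy [-0.033  0.074]
-0.04 159 gx [0.006 0.039] gy [-0.034  0.038]
-0.02 256 gx [-0.005  0.038] gy [-0.036  0.035]
0.0 183 gx [-0.002  0.036] gy [-0.036  0.036]
0.02 149 gx [0.005 0.036] gy [-0.039  0.025]
0.04 238 gx [-0.004  0.037] gy [-0.04   0.029]
0.06 223 gx [-0.021  0.036] gy [-0.048  0.025]
0.08 124 gx [-0.009  0.039] gy [-0.046  0.02 ]
0.1 147 gx [0.    0.046] gy [-0.045  0.022]
0.12 327 gx [-0.022  0.048] gy [-0.058  0.028]
0.14 485 gx [-0.028  0.048] gy [-0.058  0.029]
0.16 493 gx [-0.028  0.046] gy [-0.056  0.028]
0.18 500 gx [-0.028  0.046] gy [-0.055  0.025]
0.2 497 gx [-0.165  0.045] gy [-0.086  0.018]
0.22 592 gx [-0.143  0.047] gy [-0.083  0.028]
0.24 787 gx [-0.109  0.052] gy [-0.075  0.031]
0.26 1098 gx [-0.077  0.051] gy [-0.065  0.031]
0.28 1871 gx [-0.039  0.041] gy [-0.061  0.029]
top
-0.12 19 gx [-0.022 -0.007] gy [0.057 0.083]
-0.1 45 gx [-0.024  0.01 ] gy [0.042 0.085]
-0.08 24 gx [-0.022  0.003] gy [0.04 0.08]
-0.06 92 gx [-0.021  0.003] gy [0.042 0.076]
0.22 25 gx [-0.298  0.032] gy [-0.105  0.017]
0.24 675 gx [-0.3   -0.059] gy [-0.103  0.017]
0.26 6084 gx [-0.296  0.036] gy [-0.088  0.016]
0.28 3368 gx [-0.136  0.035] gy [-0.058  0.03 ]
```

View pics/both1.png

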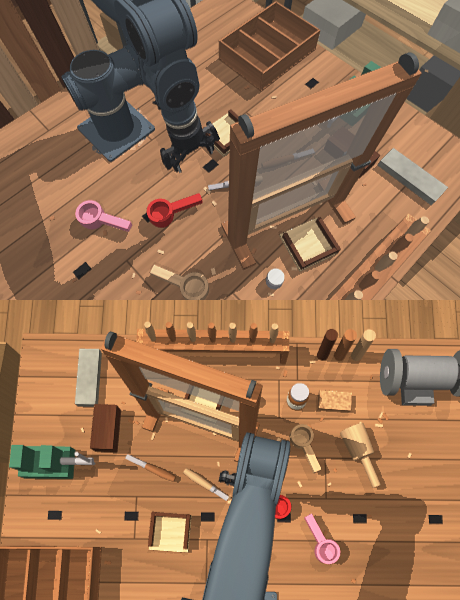

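The picture shows a thick vertical wrist column above the flange, so the tool axis has to stay about 50 mm in front of the sash. The last joint hit its limit and the tool tilted slightly. I roll back the other way, so the fingers close along the guard's x, and check that it is vertical again.

Call:
jog_arm(plan=[{"offset": [0,0,0],"roll": 0.0395},{"offset": [0,0,0],"roll": 0.0395},{"offset": [0,0,0],"roll": 0.0395},{"offset": [0,0,0],"roll": 0.0395},{"offset": [0,0,0],"roll": 0.0395}])

```text
clock: 2.28
position: [0.4007, -0.0005, 0.4042]
ee_rot: [-0.048, 0.977, 0.21, -0.011]
ft_force: [0.1, -0.3, -1.0]
grip_width: 0.0854
finger_force: 0.0
```

Call:
jog_arm(plan=[{"offset": [0,0,0],"roll": 0.0395},{"offset": [0,0,0],"roll": 0.0395},{"offset": [0,0,0],"roll": 0.0395},{"offset": [0,0,0],"roll": 0.0395},{"offset": [0,0,0],"roll": 0.0395}])

```text
clock: 2.7
position: [0.4007, -0.0005, 0.4042]
ee_rot: [-0.043, 0.866, 0.498, -0.025]
ft_force: [0.1, -0.4, 0.7]
grip_width: 0.0854
finger_force: 0.0
```

```bash
cat >> h.py <<'E'
def st():
    o=r.get_obs(); M=rot(o['ee_rot']); g=toG(np.array(o['position'])[None])[0]
    print("t",o['clock'],"W",np.round(o['position'],4),"G",np.round(g,4),"yang",round(np.degrees(np.arctan2(M[1,1],M[0,1])),2),"zax",np.round(M[:,2],3),"F",np.round(o['ft_force'],1),"q",np.round(o['qpos'],2),"w",o['grip_width'],o['finger_force']); return o,g
def mv(g,x,y,z):  # world shift in fractions to go to guard x,y and z
    o=r.get_obs(); d=np.append(toW(x,y),z)-o['position']; print("need mm",np.round(d*1e3,1),"frac",np.round(d/.75,4))
E
python3 -c "
from h import *
o,g=st();mv(g,-.12,.02,.30);print(toW(-.12,.02))"
```

```text
t 2.7 W [ 0.4007 -0.0005  0.4042] G [-0.1507 -0.2283  0.4042] yang -30.23 zax [-0.086  0.049 -0.995] F [ 0.1 -0.4  0.7] q [-0.18 -0.22 -0.15  1.73  0.03  1.92] w 0.08543183451551223 0.0
need mm [ 110.   224.7 -104.2] frac [ 0.1467  0.2997 -0.1389]
[0.51073533 0.2242473 ]
```

The tilt of about 5.7° lies along the tool's y axis and turns with the roll. The same limit on the opposite side, moving the other way, should cancel it. I roll there first.

Call:
jog_arm(plan=[{"offset": [0,0,0],"roll": 0.0395},{"offset": [0,0,0],"roll": 0.0395},{"offset": [0,0,0],"roll": 0.0395},{"offset": [0,0,0],"roll": 0.0395},{"offset": [0,0,0],"roll": 0.0395}])

```text
clock: 3.12
position: [0.4007, -0.0005, 0.4042]
ee_rot: [-0.033, 0.673, 0.738, -0.037]
ft_force: [0.4, 0.3, 0.2]
grip_width: 0.0853
finger_force: 0.0
```

Call:
jog_arm(plan=[{"offset": [0,0,0],"roll": 0.0395},{"offset": [0,0,0],"roll": 0.0395},{"offset": [0,0,0],"roll": 0.0395},{"offset": [0,0,0],"roll": 0.0395},{"offset": [0,0,0],"roll": 0.0395}])

```text
clock: 3.53
position: [0.4007, -0.0005, 0.4042]
ee_rot: [-0.02, 0.415, 0.908, -0.046]
ft_force: [0.7, 0.9, -0.3]
grip_width: 0.0852
finger_force: 0.0
```

Call:
jog_arm(plan=[{"offset": [0,0,0],"roll": 0.0395},{"offset": [0,0,0],"roll": 0.0395},{"offset": [0,0,0],"roll": 0.0395},{"offset": [0,0,0],"roll": 0.0395},{"offset": [0,0,0],"roll": 0.0395}])

```text
clock: 3.95
position: [0.4007, -0.0005, 0.4042]
ee_rot: [-0.005, 0.118, 0.992, -0.05]
ft_force: [-0.4, 0.9, -0.6]
grip_width: 0.0853
finger_force: 0.0
```

Call:
jog_arm(plan=[{"offset": [0,0,0],"roll": 0.0395},{"offset": [0,0,0],"roll": 0.0395},{"offset": [0,0,0],"roll": 0.0395},{"offset": [0,0,0],"roll": 0.0395},{"offset": [0,0,0],"roll": 0.0395}])

```text
clock: 4.37
position: [0.4006, -0.0004, 0.4042]
ee_rot: [0.01, -0.19, 0.98, -0.049]
ft_force: [0.4, -0.2, 0.1]
grip_width: 0.0856
finger_force: 0.0
```

Call:
jog_arm(plan=[{"offset": [0,0,0],"roll": 0.0395},{"offset": [0,0,0],"roll": 0.0395},{"offset": [0,0,0],"roll": 0.0395},{"offset": [0,0,0],"roll": 0.0395},{"offset": [0,0,0],"roll": 0.0395}])

```text
clock: 4.78
position: [0.4006, -0.0004, 0.4042]
ee_rot: [0.024, -0.481, 0.876, -0.044]
ft_force: [0.6, -0.3, 0.0]
grip_width: 0.0854
finger_force: 0.0
```

Call:
jog_arm(plan=[{"offset": [0,0,0],"roll": 0.0395},{"offset": [0,0,0],"roll": 0.0395},{"offset": [0,0,0],"roll": 0.0395},{"offset": [0,0,0],"roll": 0.0395},{"offset": [0,0,0],"roll": 0.0395}])

```text
clock: 5.2
position: [0.4006, -0.0004, 0.4042]
ee_rot: [-0.036, 0.725, -0.687, 0.034]
ft_force: [-0.5, 1.2, 0.3]
grip_width: 0.0854
finger_force: 0.0
```

Call:
jog_arm(plan=[{"offset": [0,0,0],"roll": 0.0395},{"offset": [0,0,0],"roll": 0.0395},{"offset": [0,0,0],"roll": 0.0395},{"offset": [0,0,0],"roll": 0.0395},{"offset": [0,0,0],"roll": 0.0395}])

```text
clock: 5.62
position: [0.4006, -0.0004, 0.4042]
ee_rot: [-0.045, 0.9, -0.433, 0.021]
ft_force: [-0.2, 0.6, 0.5]
grip_width: 0.0855
finger_force: 0.0
```

Call:
jog_arm(plan=[{"offset": [0,0,0],"roll": 0.0395},{"offset": [0,0,0],"roll": 0.0395},{"offset": [0,0,0],"roll": 0.0395},{"offset": [0,0,0],"roll": 0.0395},{"offset": [0,0,0],"roll": 0.0395}])

```text
clock: 6.03
position: [0.4006, -0.0005, 0.4042]
ee_rot: [-0.049, 0.989, -0.138, 0.006]
ft_force: [0.1, 0.7, 0.2]
grip_width: 0.0852
finger_force: 0.0
```

```bash
python3 -c "
from h import *
o,g=st()"
```

```text
t 6.0333 W [ 0.4006 -0.0005  0.4042] G [-0.1508 -0.2283  0.4042] yang -105.83 zax [ 0.026  0.096 -0.995] F [0.1 0.7 0.2] q [-0.2  -0.29 -0.21  1.64  0.1  -3.07] w 0.08518421091537232 0.0
```

Call:
jog_arm(plan=[{"offset": [0,-0.05,0],"roll": 0},{"offset": [0,-0.05,0],"roll": 0},{"offset": [0,-0.05,0],"roll": 0},{"offset": [0,-0.05,0],"roll": 0},{"offset": [0,0,0],"roll": 0}])

```text
clock: 6.45
position: [0.4251, -0.0818, 0.4044]
ee_rot: [-0.021, 0.984, -0.179, 0.004]
ft_force: [0.1, 0.1, -0.4]
grip_width: 0.0855
finger_force: 0.0
```

```bash
python3 -c "
from h import *
o,g=st()"
```

```text
t 6.45 W [ 0.4251 -0.0818  0.4044] G [-0.1011 -0.2973  0.4044] yang -110.65 zax [ 0.015  0.04  -0.999] F [ 0.1  0.1 -0.4] q [-0.36 -0.19 -0.13  1.63  0.04 -3.14] w 0.0855269985053316 0.0
```

Call:
jog_arm(plan=[{"offset": [-0.01,-0.05,0],"roll": 0},{"offset": [-0.01,-0.05,0],"roll": 0},{"offset": [0,-0.03,0],"roll": 0},{"offset": [0,0,0],"roll": 0}])

```text
clock: 6.78
position: [0.4334, -0.1218, 0.4046]
ee_rot: [-0.0, 0.978, -0.21, -0.001]
ft_force: [0.1, 0.5, -0.4]
grip_width: 0.0855
finger_force: 0.0
```

```bash
python3 -c "
from h import *
o,g=st()"
```

```text
t 6.7833 W [ 0.4334 -0.1218  0.4046] G [-0.0803 -0.3323  0.4046] yang -114.29 zax [-0.001  0.001 -1.   ] F [ 0.1  0.5 -0.4] q [-0.42 -0.15 -0.09  1.63 -0.   -3.14] w 0.08546690847227363 0.0
```

The tool is vertical again. Next I roll so its y lies along the guard's x and move to a spot in front of the sash.

Call:
jog_arm(plan=[{"offset": [0.004,0.036,0],"roll": -0.0392},{"offset": [0.004,0.036,0],"roll": -0.0392},{"offset": [0.004,0.036,0],"roll": -0.0392},{"offset": [0.004,0.036,0],"roll": -0.0392},{"offset": [0.004,0.036,0],"roll": -0.0392}])

```text
clock: 7.2
position: [0.4476, 0.0158, 0.4049]
ee_rot: [-0.001, 0.868, -0.497, -0.001]
ft_force: [0.2, -0.3, -0.0]
grip_width: 0.0853
finger_force: 0.0
```

Call:
jog_arm(plan=[{"offset": [0.008,0.036,-0.01],"roll": -0.0392},{"offset": [0.008,0.036,-0.01],"roll": -0.0392},{"offset": [0.008,0.036,-0.01],"roll": -0.0392},{"offset": [0.008,0.036,-0.01],"roll": -0.0392},{"offset": [0.008,0.036,-0.01],"roll": -0.0392}])

```text
clock: 7.62
position: [0.4775, 0.1508, 0.3671]
ee_rot: [0.001, -0.677, 0.736, 0.001]
ft_force: [0.7, 0.1, -0.3]
grip_width: 0.0855
finger_force: 0.0
```

Call:
jog_arm(plan=[{"offset": [0.008,0.036,-0.02],"roll": -0.0392},{"offset": [0.008,0.036,-0.02],"roll": -0.0392},{"offset": [0,0,-0.02],"roll": 0},{"offset": [0,0,0],"roll": 0}])

```text
clock: 7.95
position: [0.4883, 0.2045, 0.3184]
ee_rot: [-0.002, -0.585, 0.811, 0.002]
ft_force: [-0.7, -0.3, -1.9]
grip_width: 0.0855
finger_force: 0.0
```

```bash
python3 - <<'E'
from h import *
o,g=st();mv(g,-.10,0,.285)
p,d,i=cam("scene");W=cloud(d,i);G=toG(W);q=G-g
# gripper front side profile: points in front of sash
m=(G[...,0]<-.012)&(q[...,0]>-.1)&(abs(q[...,1])<.12)&(q[...,2]>-.19)&(q[...,2]<.35)
for k in np.arange(-.18,.34,.01 ):
    s=m&(q[...,2]>=k)&(q[...,2]<k+.01)
    if s.sum()>2: print(round(k,3),s.sum(),"gx",np.round(np.percentile(q[s][:,0],[2,98]),3),"gy",np.round(np.percentile(q[s][:,1],[2,98]),3))
cv2.imwrite("pics/g2.png",cv2.resize(p[60:240,240:480],None,fx=3,fy=3)[:,:,::-1])
E
```

```text
t 7.95 W [0.4883 0.2045 0.3184] G [-0.1347 -0.006   0.3184] yang 161.57 zax [-0.006  0.001 -1.   ] F [-0.7 -0.3 -1.9] q [ 0.27  0.06 -0.06  1.46  0.   -0.98] w 0.08550727950218238 0.0
need mm [ 34.8  -5.6 -33.4] frac [ 0.0464 -0.0075 -0.0446]
0.04 9 gx [-0.017  0.001] gy [-0.036 -0.031]
0.05 13 gx [-0.007  0.009] gy [-0.036 -0.032]
0.06 16 gx [0.002 0.016] gy [-0.039 -0.03 ]
0.07 44 gx [-0.004  0.021] gy [-0.048 -0.025]
0.08 64 gx [-0.009  0.03 ] gy [-0.039 -0.015]
0.09 42 gx [-0.003  0.036] gy [-0.036 -0.002]
0.1 163 gx [-0.007  0.037] gy [-0.036 -0.001]
0.11 29 gx [-0.007  0.05 ] gy [-0.045  0.036]
0.12 72 gx [-0.006  0.052] gy [-0.05   0.041]
0.13 134 gx [-0.005  0.054] gy [-0.053  0.042]
0.14 169 gx [-0.007  0.055] gy [-0.053  0.043]
0.15 213 gx [-0.005  0.055] gy [-0.052  0.042]
0.16 157 gx [-0.007  0.054] gy [-0.053  0.049]
0.17 189 gx [-0.007  0.053] gy [-0.051  0.044]
0.18 217 gx [-0.008  0.051] gy [-0.051  0.043]
0.19 215 gx [-0.011  0.051] gy [-0.049  0.041]
0.2 124 gx [-0.012  0.047] gy [-0.044  0.039]
0.21 120 gx [-0.006  0.043] gy [-0.055  0.033]
0.22 175 gx [-0.026  0.048] gy [-0.068  0.027]
0.23 269 gx [-0.087  0.054] gy [-0.113  0.028]
0.24 385 gx [-0.087  0.058] gy [-0.117  0.044]
0.25 471 gx [-0.085  0.058] gy [-0.117  0.047]
0.26 519 gx [-0.083  0.058] gy [-0.116  0.05 ]
0.27 613 gx [-0.084  0.055] gy [-0.116  0.05 ]
0.28 896 gx [-0.084  0.049] gy [-0.116  0.047]
0.29 1837 gx [-0.084  0.038] gy [-0.111  0.038]
0.3 68 gx [-0.076  0.028] gy [-0.098  0.029]
```

View pics/g2.png

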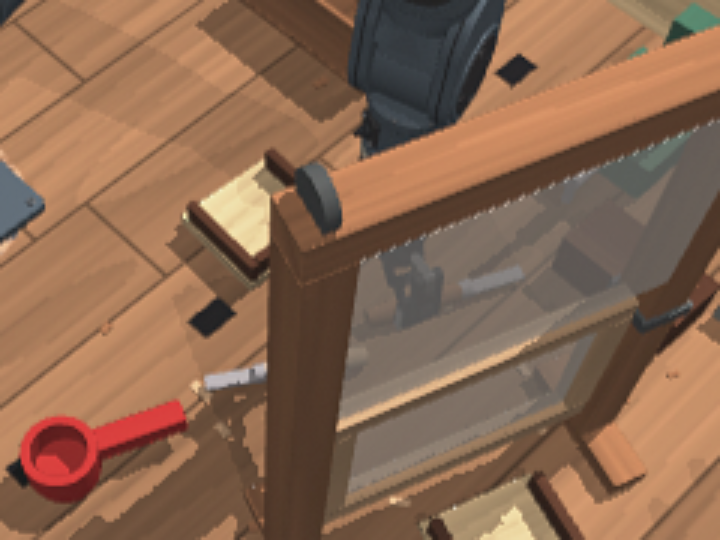

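The column reaches 58 mm from the tool axis, and the open knuckles reach 73 mm. With a vertical tool, no upward-facing part of the gripper fits under a 59 mm high edge. So I'll press the front knuckle's flat face lightly on the sash's bottom rail and carry the sash up by friction, watching the force.

Call:
jog_arm(plan=[{"offset": [0.028,0.012,0],"roll": -0.003},{"offset": [0.028,0.012,0],"roll": 0},{"offset": [0.027,0.012,0],"roll": 0},{"offset": [0,0,-0.036],"roll": 0},{"offset": [0,0,-0.036],"roll": 0}])

```text
clock: 8.42
position: [0.5548, 0.23, 0.272]
ee_rot: [0.005, -0.579, 0.815, -0.001]
ft_force: [0.0, 0.2, -1.1]
grip_width: 0.0855
finger_force: 0.0
```

Call:
jog_arm(plan=[{"offset": [0,0,-0.036],"roll": 0},{"offset": [0,0,-0.036],"roll": 0},{"offset": [0,0,-0.03],"roll": 0},{"offset": [0,0,0],"roll": 0},{"offset": [0,0,0],"roll": 0}])

```text
clock: 8.83
position: [0.5516, 0.2292, 0.1915]
ee_rot: [-0.0, -0.579, 0.815, 0.001]
ft_force: [-0.2, -0.7, 0.6]
grip_width: 0.0852
finger_force: 0.0
```

```bash
python3 -c "
from h import *
o,g=st();mv(g,-.075,.04,.185)"
```

```text
t 8.8333 W [0.5516 0.2292 0.1915] G [-0.0829  0.038   0.1915] yang 160.78 zax [-0.002  0.001 -1.   ] F [-0.2 -0.7  0.6] q [ 0.28  0.29 -0.05  1.23  0.   -0.95] w 0.08515769925265508 0.0
need mm [ 8.2 -0.7 -6.5] frac [ 0.0109 -0.0009 -0.0087]
```

Call:
jog_arm(plan=[{"offset": [0,0,-0.011],"roll": 0},{"offset": [0.0076,-0.0026,0],"roll": 0},{"offset": [0.0025,-0.0009,0],"roll": 0},{"offset": [0,0,0],"roll": 0}])

```text
clock: 9.17
position: [0.5597, 0.2276, 0.1849]
ee_rot: [0.001, -0.58, 0.815, 0.001]
ft_force: [-3.7, 1.2, 1.2]
grip_width: 0.0856
finger_force: 0.0
```

Call:
jog_arm(plan=[{"offset": [0.0025,-0.0009,0],"roll": 0},{"offset": [0,0,0],"roll": 0}])

```text
clock: 9.33
position: [0.5602, 0.2274, 0.1843]
ee_rot: [-0.0, -0.58, 0.815, 0.003]
ft_force: [-9.3, 2.6, 2.4]
grip_width: 0.0853
finger_force: 0.0
```

Call:
jog_arm(plan=[{"offset": [0.0013,-0.0004,0],"roll": 0},{"offset": [0,0,0],"roll": 0}])

```text
clock: 9.5
position: [0.5604, 0.2274, 0.184]
ee_rot: [-0.001, -0.58, 0.815, 0.003]
ft_force: [-10.6, 3.1, 3.0]
grip_width: 0.0853
finger_force: 0.0
```

```bash
python3 -c "
from h import *
o,g=st()"
```

```text
t 9.5 W [0.5604 0.2274 0.184 ] G [-0.074   0.0391  0.184 ] yang 160.91 zax [-0.006  0.004 -1.   ] F [-10.6   3.1   3. ] q [ 0.27  0.32 -0.04  1.22  0.01 -0.96] w 0.08528962070351565 0.0
```

Call:
jog_arm(plan=[{"offset": [0.0013,-0.0004,0.005],"roll": 0},{"offset": [0.0013,-0.0004,0.005],"roll": 0},{"offset": [0,0,0.005],"roll": 0},{"offset": [0,0,0.005],"roll": 0},{"offset": [0,0,0],"roll": 0}])

```text
clock: 9.92
position: [0.5609, 0.227, 0.1973]
ee_rot: [-0.003, -0.58, 0.814, 0.005]
ft_force: [-12.7, 5.3, 0.1]
grip_width: 0.0853
finger_force: 0.0
```

```bash
cat >> h.py <<'E'
def sash():
    p,d,i=cam("scene");G=toG(cloud(d,i));x,y,z=G[...,0],G[...,1],G[...,2]
    b=(abs(y)<.13)&(x>.019)&(x<.0255)  # back face of rails
    zz=z[b&(z>.04)&(z<.30)]; zz2=z[(abs(y)<.1)&(x>.002)&(x<.0255)&(z>.2)&(z<.5)&(x<.026)]
    h,e=np.histogram(zz,bins=np.arange(.04,.30,.004)); 
    t=z[(abs(y)<.1)&(x>.004)&(x<.021)&(z>.24)&(z<.5)] # top face + pane
    hh,ee=np.histogram(t,bins=np.arange(.24,.5,.002)); k=hh.argmax(); top=np.median(t[abs(t-ee[k]-.001)<.004])
    print("top face z",round(top,4),"n",hh[k],"-> edge",round(top-.2,4),"lowest back face",np.round(np.percentile(zz,[1,3]),4))
E
python3 -c "
from h import *
o,g=st();sash()"
```

```text
t 9.9167 W [0.5609 0.227  0.1973] G [-0.0735  0.039   0.1973] yang 160.95 zax [-0.011  0.005 -1.   ] F [-12.7   5.3   0.1] q [ 0.27  0.31 -0.02  1.25  0.01 -0.97] w 0.08532380016767536 0.0
top face z 0.2682 n 13 -> edge 0.0682 lowest back face [0.0709 0.0733]
```

Call:
jog_arm(plan=[{"offset": [0.0013,-0.0004,0.008],"roll": 0},{"offset": [0,0,0.008],"roll": 0},{"offset": [0,0,0.008],"roll": 0},{"offset": [0,0,0.008],"roll": 0},{"offset": [0,0,0.008],"roll": 0}])

```text
clock: 10.38
position: [0.5611, 0.2265, 0.2258]
ee_rot: [-0.005, -0.58, 0.814, 0.006]
ft_force: [-11.9, 3.7, -3.8]
grip_width: 0.0858
finger_force: 0.0
```

```bash
python3 -c "
from h import *
o,g=st();sash()"
```

```text
t 10.3833 W [0.5611 0.2265 0.2258] G [-0.0732  0.0386  0.2258] yang 160.95 zax [-0.014  0.004 -1.   ] F [-11.9   3.7  -3.8] q [ 0.27  0.3   0.02  1.31  0.01 -0.97] w 0.08583065869802904 0.0
top face z 0.247 n 29 -> edge 0.047 lowest back face [0.0982 0.0995]
```

Call:
jog_arm(plan=[{"offset": [0,0,0.009],"roll": 0},{"offset": [0,0,0.009],"roll": 0},{"offset": [0,0,0.009],"roll": 0},{"offset": [0,0,0.009],"roll": 0},{"offset": [0,0,0.009],"roll": 0}])

```text
clock: 10.85
position: [0.561, 0.2262, 0.2595]
ee_rot: [-0.005, -0.58, 0.815, 0.006]
ft_force: [-11.9, 3.1, -3.0]
grip_width: 0.0855
finger_force: 0.0
```

```bash
python3 - <<'E'
from h import *
o,g=st();sash()
for n in("top","scene"):
    p,d,i=cam(n);G=toG(cloud(d,i))
    m=(G[...,2]>.515)&(G[...,2]<.55)&(abs(G[...,0])<.1)&(G[...,1]>-.18)&(G[...,1]<-.08);q=G[m];print(n,"header x",np.round(np.percentile(q[:,0],[1,5,50,95,99]),4))
    q=G-g
    m=(G[...,2]>.40)&(q[...,2]<.29)&(q[...,1]>-.07)&(q[...,1]<.08)&(G[...,0]<-.013)&(G[...,0]>-.12)&(q[...,2]>.1);print("col front Gx",np.round(np.percentile(G[m][:,0],[90,99]),4),m.sum())
E
```

```text
t 10.85 W [0.561  0.2262 0.2595] G [-0.0731  0.0383  0.2595] yang 160.91 zax [-0.015  0.003 -1.   ] F [-11.9   3.1  -3. ] q [ 0.27  0.28  0.07  1.38  0.01 -0.97] w 0.08545522852697972 0.0
top face z 0.2494 n 26 -> edge 0.0494 lowest back face [0.1295 0.1314]
top header x [-0.011  -0.0104  0.0059  0.0306  0.033 ]
col front Gx [-0.0255 -0.018 ] 207
scene header x [-0.0092 -0.0062  0.0235  0.0339  0.0344]
col front Gx [-0.0301 -0.0184] 1627
```

Call:
jog_arm(plan=[{"offset": [0,0,0.009],"roll": 0},{"offset": [0,0,0.009],"roll": 0},{"offset": [0,0,0.009],"roll": 0},{"offset": [0,0,0.009],"roll": 0},{"offset": [0,0,0.009],"roll": 0}])

```text
clock: 11.42
position: [0.561, 0.2261, 0.2933]
ee_rot: [-0.006, -0.58, 0.815, 0.006]
ft_force: [-13.3, 2.4, -4.2]
grip_width: 0.085
finger_force: 0.0
```

Call:
jog_arm(plan=[{"offset": [0,0,0.009],"roll": 0},{"offset": [0,0,0.009],"roll": 0},{"offset": [0,0,0.009],"roll": 0},{"offset": [0,0,0.009],"roll": 0},{"offset": [0,0,0.009],"roll": 0}])

```text
clock: 11.83
position: [0.5611, 0.2262, 0.3272]
ee_rot: [-0.006, -0.58, 0.815, 0.006]
ft_force: [-14.4, 2.6, -4.7]
grip_width: 0.0852
finger_force: 0.0
```

Call:
jog_arm(plan=[{"offset": [0,0,0.009],"roll": 0},{"offset": [0,0,0.009],"roll": 0},{"offset": [0,0,0.009],"roll": 0},{"offset": [0,0,0],"roll": 0}])

```text
clock: 12.17
position: [0.561, 0.2261, 0.3493]
ee_rot: [-0.005, -0.58, 0.815, 0.005]
ft_force: [-18.5, 1.8, 0.6]
grip_width: 0.0853
finger_force: 0.0
```

```bash
cat >> h.py <<'E'
def edge():
    for n,xs in(("scene",(.019,.0262)),("top",(-.004,.003))):
        p,d,i=cam(n);G=toG(cloud(d,i));x,y,z=G[...,0],G[...,1],G[...,2]
        b=(abs(y+.06)<.06)&(x>xs[0])&(x<xs[1])&(z>.04)&(z<.5); zz=np.sort(z[b])
        gray=(p.max(-1).astype(int)-p.min(-1)<14)&(p.max(-1)<110)
        m=gray&(y>.13)&(y<.2)&(x>-.03)&(x<.06)&(z>.2)&(z<.3)
        h,e=np.histogram(zz,bins=np.arange(.05,.5,.01))
        print(n,"rail face z 1,3%",np.round(np.percentile(zz,[0.5,1,3]),4),"collar z",np.round(np.percentile(z[m],[1,50,95,99]),4),"hist",{round(a,2):int(c) for a,c in zip(e,h) if c})
        np.savez(n+"L.npz",p=p,G=G)
E
python3 - <<'E'
from h import *
o,g=st();edge()
E
```

```text
t 12.1667 W [0.561  0.2261 0.3493] G [-0.0731  0.0382  0.3493] yang 160.87 zax [-0.015  0.003 -1.   ] F [-18.5   1.8   0.6] q [ 0.27  0.26  0.23  1.55  0.01 -0.97] w 0.08527097586081735 0.0
scene rail face z 1,3% [0.2185 0.2191 0.2197] collar z [0.2299 0.2395 0.2442 0.2454] hist {np.float64(0.21): 10, np.float64(0.22): 68, np.float64(0.23): 77, np.float64(0.24): 98, np.float64(0.25): 1}Traceback (most recent call last):
  File "<stdin>", line 2, in <module>
  File "h.py", line 35, in edge
    print(n,"rail face z 1,3%",np.round(np.percentile(zz,[0.5,1,3]),4),"collar z",np.round(np.percentile(z[m],[1,50,95,99]),4),"hist",{round(a,2):int(c) for a,c in zip(e,h) if c})
                                                                                           ~~~~~~~~~~~~~^^^^^^^^^^^^^^^^^^^
    return _quantile_unchecked(
        a, q, axis, out, overwrite_input, method, keepdims, weights)
    return _ureduce(a,
                    func=_quantile_ureduce_func,
    ...<5 lines>...
                    overwrite_input=overwrite_input,
                    method=method)
    r = func(a, **kwargs)
    result = _quantile(arr,
                       quantiles=q,
    ...<2 lines>...
                       out=out,
                       weights=wgt)
    slices_having_nans = np.isnan(arr[-1, ...])
                                  ~~~^^^^^^^^^
IndexError: index -1 is out of bounds for axis 0 with size 0
```

Call:
jog_arm(plan=[{"offset": [0,0,0.009],"roll": 0},{"offset": [0,0,0.009],"roll": 0},{"offset": [0,0,0.009],"roll": 0},{"offset": [0,0,0.009],"roll": 0},{"offset": [0,0,0],"roll": 0}])

```text
clock: 12.68
position: [0.561, 0.2262, 0.3766]
ee_rot: [-0.005, -0.58, 0.815, 0.005]
ft_force: [-18.3, 1.5, 1.2]
grip_width: 0.0856
finger_force: 0.0
```

```bash
sed -i 's/        b=(abs(y+.06)/        b=(abs(y+.06)/; s/if c})/if c}) if len(zz) and m.sum() else print(n,len(zz),m.sum())/' h.py; python3 - <<'E'
from h import *
o,g=st();edge()
E
```

```text
t 12.6833 W [0.561  0.2262 0.3766] G [-0.0731  0.0382  0.3766] yang 160.87 zax [-0.014  0.003 -1.   ] F [-18.3   1.5   1.2] q [ 0.27  0.26  0.28  1.6   0.01 -0.97] w 0.08557188302405902 0.0
scene rail face z 1,3% [0.2449 0.2455 0.2466] collar z [0.2315 0.2396 0.2436 0.2442] hist {np.float64(0.24): 32, np.float64(0.25): 79, np.float64(0.26): 104, np.float64(0.27): 20}
top 314 0
```

Call:
jog_arm(plan=[{"offset": [-0.0063,0.0022,0],"roll": 0},{"offset": [-0.0189,0.0065,0],"roll": 0},{"offset": [-0.03,0.01,0],"roll": 0},{"offset": [-0.04,0.014,0],"roll": 0},{"offset": [0,0,0],"roll": 0}])

```text
clock: 13.2
position: [0.4905, 0.2511, 0.3782]
ee_rot: [0.001, -0.581, 0.814, 0.001]
ft_force: [-0.7, 0.1, -0.0]
grip_width: 0.0851
finger_force: 0.0
```

```bash
python3 - <<'E'
from h import *
o,g=st();edge()
D=np.load("sceneL.npz");G=D['G'];x,y,z=G[...,0],G[...,1],G[...,2]
# rest refine in guard frame: cheek tops & stop
m=(x>.03)&(x<.22)&(y>-.06)&(y<.1)
t=m&(z>.038)&(z<.048);P=G[t]
print("cheek+y inner/outer",np.round(np.percentile(P[P[:,1]>.05][:,1],[2,98]),4),"x",np.round(np.percentile(P[P[:,1]>.06][:,0],[2,98]),4))
Q=P[(P[:,1]<-.022)];print("cheek-y y",np.round(np.percentile(Q[:,1],[2,98]),4),"x",np.round(np.percentile(Q[:,0],[2,98]),4))
Q=P[(abs(P[:,1]-.02)<.035)];print("stop x",np.round(np.percentile(Q[:,0],[2,50,98]),4),len(Q))
Q=G[m&(z>.010)&(z<.020)];print("board x",np.round(np.percentile(Q[:,0],[0.5,2,98]),4),len(Q), "y",np.round(np.percentile(Q[:,1],[.5,2,98,99.5]),4))
# scoop pos refined (world)
E
```

```text
t 13.2 W [0.4905 0.2511 0.3782] G [-0.1479  0.0388  0.3782] yang 160.98 zax [-0.001  0.003 -1.   ] F [-0.7  0.1 -0. ] q [ 0.35  0.11  0.11  1.57  0.   -0.89] w 0.08509219843448318 0.0
scene rail face z 1,3% [0.2454 0.2457 0.2465] collar z [0.2296 0.2395 0.2437 0.2441] hist {np.float64(0.24): 23, np.float64(0.25): 83, np.float64(0.26): 105, np.float64(0.27): 24}
top rail face z 1,3% [0.246  0.2465 0.2494] collar z [0.2797 0.2797 0.2797 0.2797] hist {np.float64(0.24): 12, np.float64(0.25): 32, np.float64(0.26): 58, np.float64(0.27): 29, np.float64(0.29): 1, np.float64(0.3): 2, np.float64(0.31): 1, np.float64(0.32): 1, np.float64(0.33): 1, np.float64(0.35): 2, np.float64(0.36): 1, np.float64(0.37): 1, np.float64(0.38): 1, np.float64(0.41): 1, np.float64(0.42): 26, np.float64(0.43): 62, np.float64(0.44): 78, np.float64(0.45): 2}
cheek+y inner/outer [0.0522 0.0813] x [0.0574 0.1628]
cheek-y y [-0.0424 -0.0245] x [0.0589 0.1639]
stop x [0.1521 0.1579 0.1638] 103
board x [0.0454 0.0469 0.1639] 1151 y [-0.0433 -0.0423  0.0705  0.0746]
```

The sash edge is at 0.245 m and the collar top at about 0.244 m, with the tool clear of the sash. Now for the scoop: its bowl is at (0.596, -0.1755) with the handle along -156.6°. I grip close to the handle's end so the wrist column stays in front of the sash.

Call:
jog_arm(plan=[{"offset": [-0.0113,-0.049,0],"roll": -0.0378},{"offset": [-0.0113,-0.049,0],"roll": -0.0378},{"offset": [-0.0113,-0.049,0],"roll": -0.0378},{"offset": [-0.0113,-0.049,0],"roll": -0.0378},{"offset": [-0.0113,-0.049,0],"roll": -0.0378}])

```text
clock: 13.72
position: [0.4523, 0.0642, 0.3783]
ee_rot: [0.003, -0.313, 0.95, -0.001]
ft_force: [0.9, -1.2, 1.1]
grip_width: 0.0858
finger_force: 0.0
```

Call:
jog_arm(plan=[{"offset": [-0.0113,-0.049,0],"roll": -0.0378},{"offset": [0.0073,-0.049,0],"roll": -0.0378},{"offset": [0.0073,-0.049,0],"roll": 0},{"offset": [0.0073,-0.049,0],"roll": 0},{"offset": [0.0073,-0.049,0],"roll": 0}])

```text
clock: 14.13
position: [0.4658, -0.1206, 0.3786]
ee_rot: [0.003, -0.2, 0.98, -0.001]
ft_force: [1.2, 0.5, 0.2]
grip_width: 0.0855
finger_force: 0.0
```

Call:
jog_arm(plan=[{"offset": [0.0073,-0.049,0],"roll": 0},{"offset": [0.0073,-0.049,0],"roll": 0},{"offset": [0.0073,-0.049,0],"roll": 0},{"offset": [0,0,0],"roll": 0},{"offset": [0,0,0],"roll": 0}])

```text
clock: 14.55
position: [0.482, -0.2308, 0.3773]
ee_rot: [0.001, -0.199, 0.98, -0.001]
ft_force: [-0.3, 0.0, -0.0]
grip_width: 0.085
finger_force: 0.0
```

```bash
python3 - <<'E'
from h import *
from scipy.optimize import least_squares
o,g=st()
for n in("scene","top"):
    p,d,i=cam(n);W=cloud(d,i);z=W[...,2];m=(abs(W[...,0]-.56)<.11)&(abs(W[...,1]+.2)<.1)&(z>.044)&(z<.062);P=W[m]
    rp=P[P[:,2]>.0525][:,:2]
    s=least_squares(lambda q:np.hypot(rp[:,0]-q[0],rp[:,1]-q[1])-.034,[.58,-.185],loss='cauchy',f_scale=.003).x
    c=P[:,:2];hd=c[np.hypot(*(c-s).T)>.045];v=(hd-s).mean(0);v/=np.hypot(*v);print(n,len(P),s,np.degrees(np.arctan2(v[1],v[0])),np.percentile((hd-s)@v,[98,100]), "target",s+.129*v,"d",(s+.129*v-o['position'][:2])/.75)
E
```

```text
t 14.55 W [ 0.482  -0.2308  0.3773] G [ 0.0012 -0.4196  0.3773] yang 112.93 zax [ 0.003 -0.001 -1.   ] F [-0.3  0.  -0. ] q [-0.57  0.07  0.06  1.57  0.   -0.97] w 0.084950271242902 0.0
scene 635 [ 0.59687074 -0.17597189] -156.32530249498103 [0.12549718 0.12809087] target [ 0.47872738 -0.22777098] d [-0.00430749  0.0040912 ]
top 326 [ 0.59603382 -0.17446707] -156.7034952759579 [0.08304786 0.08610553] target [ 0.47755112 -0.22548522] d [-0.00587584  0.00713889]
```

Call:
jog_arm(plan=[{"offset": [-0.005,0.005,-0.04],"roll": 0.003},{"offset": [0,0,-0.045],"roll": 0},{"offset": [0,0,-0.045],"roll": 0},{"offset": [0,0,-0.045],"roll": 0},{"offset": [0,0,-0.04],"roll": 0}])

```text
clock: 15.07
position: [0.4778, -0.2223, 0.2146]
ee_rot: [0.001, -0.207, 0.978, -0.0]
ft_force: [0.8, 0.2, -0.1]
grip_width: 0.0859
finger_force: 0.0
```

Call:
jog_arm(plan=[{"offset": [0,0,-0.02],"roll": 0},{"offset": [0,0,-0.01],"roll": 0},{"offset": [0,0,0],"roll": 0}])

```text
clock: 15.32
position: [0.4772, -0.2224, 0.1916]
ee_rot: [-0.0, -0.207, 0.978, 0.001]
ft_force: [0.4, 0.6, 0.3]
grip_width: 0.0854
finger_force: 0.0
```

```bash
python3 -c "
from h import *
o,g=st()"
```

```text
t 15.3167 W [ 0.4772 -0.2224  0.1916] G [-0.0061 -0.4131  0.1916] yang 113.84 zax [-0.001  0.002 -1.   ] F [0.4 0.6 0.3] q [-0.56  0.12 -0.26  1.2   0.   -0.98] w 0.08540164714347166 0.0
```

Call:
jog_arm(plan=[{"offset": [0.0015,-0.006,0],"roll": -0.002},{"offset": [0,0,0],"roll": 0}])

```text
clock: 15.48
position: [0.4803, -0.2293, 0.1957]
ee_rot: [0.003, -0.203, 0.979, -0.002]
ft_force: [-0.1, -1.0, 0.7]
grip_width: 0.0854
finger_force: 0.0
```

Call:
jog_arm(plan=[{"offset": [0,0,0],"roll": 0},{"offset": [0,0,0],"roll": 0},{"offset": [0,0,0],"roll": 0},{"offset": [0,0,0],"roll": 0},{"offset": [0,0,0],"roll": 0}], hand=-1, squeeze=110)

```text
clock: 15.9
position: [0.479, -0.2286, 0.1936]
ee_rot: [0.001, -0.203, 0.979, -0.0]
ft_force: [-0.3, 0.4, 1.6]
grip_width: 0.0256
finger_force: 12.6
```

Call:
jog_arm(plan=[{"offset": [0,0,0],"roll": 0},{"offset": [0,0,0],"roll": 0},{"offset": [0,0,0],"roll": 0},{"offset": [0,0,0],"roll": 0}])

```text
clock: 16.23
position: [0.4789, -0.2286, 0.1935]
ee_rot: [0.001, -0.203, 0.979, -0.0]
ft_force: [-0.4, -0.3, 2.0]
grip_width: 0.0244
finger_force: 107.7
```

```bash
python3 -c "
from h import *
o,g=st()"
```

```text
t 16.2333 W [ 0.4789 -0.2286  0.1935] G [-0.0024 -0.4184  0.1935] yang 113.37 zax [ 0.002  0.    -1.   ] F [-0.4 -0.3  2. ] q [-0.57  0.12 -0.25  1.2   0.   -0.98] w 0.02439202279371542 107.72480249404907
```

Call:
jog_arm(plan=[{"offset": [0,0,0.008],"roll": 0},{"offset": [0,0,0.015],"roll": 0},{"offset": [0,0,0.025],"roll": 0},{"offset": [0,0,0.03],"roll": 0},{"offset": [0,0,0.02],"roll": 0}])

```text
clock: 16.65
position: [0.4791, -0.2285, 0.2688]
ee_rot: [0.001, -0.203, 0.979, -0.0]
ft_force: [1.1, -0.1, -1.8]
grip_width: 0.0236
finger_force: 108.1
```

Call:
jog_arm(plan=[{"offset": [0,0,0.015],"roll": 0},{"offset": [0,0,0],"roll": 0},{"offset": [0,0,0],"roll": 0}])

```text
clock: 16.9
position: [0.4791, -0.2286, 0.2786]
ee_rot: [0.001, -0.203, 0.979, -0.0]
ft_force: [-1.0, 0.7, -1.8]
grip_width: 0.0236
finger_force: 108.1
```

```bash
cat >> h.py <<'E'
def scoopcloud(name,zlo,zhi,c,R):
    p,d,i=cam(name);W=cloud(d,i);m=(W[...,2]>zlo)&(W[...,2]<zhi)&(np.hypot(W[...,0]-c[0],W[...,1]-c[1])<R)
    pp=p.astype(int); m&=(pp[...,0]>pp[...,2]+25)&(pp[...,0]>90)
    return p,W,m
E
python3 - <<'E'
from h import *
o,g=st();dz=o['position'][2]-.1935
for n in("scene","top"):
    p,W,m=scoopcloud(n,.03+dz,.075+dz,(.59,-.18),.13)
    P=W[m]; P=P[P[:,2]>.0]; u=np.array([-.917,-.399]); s=(P[:,:2]-np.array([.5964,-.1755]))@u
    for a in np.arange(-.04,.12,.02):
        k=(s>a)&(s<a+.02)
        if k.sum()>5: print(n,round(a,2),k.sum(),"top z -dz",np.round(np.percentile(P[k][:,2]-dz,[50,90,97]),4))
E
```

```text
t 16.9 W [ 0.4791 -0.2286  0.2786] G [-0.0022 -0.4184  0.2786] yang 113.37 zax [ 0.003 -0.    -1.   ] F [-1.   0.7 -1.8] q [-0.57  0.07 -0.13  1.37  0.   -0.98] w 0.023649023198584744 108.05597305297852
scene -0.04 132 top z -dz [0.0525 0.0547 0.0558]
scene -0.02 94 top z -dz [0.0519 0.0547 0.0557]
scene 0.0 102 top z -dz [0.0522 0.054  0.0558]
scene 0.02 124 top z -dz [0.0528 0.0554 0.0561]
scene 0.04 91 top z -dz [0.0481 0.0504 0.0509]
scene 0.06 90 top z -dz [0.0482 0.0505 0.0516]
scene 0.08 90 top z -dz [0.0482 0.0506 0.052 ]
scene 0.1 90 top z -dz [0.0487 0.0513 0.0521]
top -0.04 74 top z -dz [0.0514 0.0558 0.0568]
top -0.02 58 top z -dz [0.0514 0.0555 0.058 ]
top 0.0 49 top z -dz [0.0524 0.0566 0.0584]
top 0.02 86 top z -dz [0.0524 0.0563 0.0582]
top 0.04 60 top z -dz [0.0471 0.0507 0.0525]
top 0.06 60 top z -dz [0.0475 0.0518 0.0544]
top 0.08 36 top z -dz [0.0483 0.0533 0.0556]
```

The grip holds level with no sag. I carry the scoop back around the guard's right post, turning it on the way, to a spot in front of the opening.

Call:
jog_arm(plan=[{"offset": [-0.03,0.02,0.01],"roll": 0},{"offset": [-0.04,0.033,0.01],"roll": 0},{"offset": [-0.04,0.04,0.005],"roll": 0},{"offset": [-0.04,0.04,0],"roll": 0},{"offset": [-0.01,0.045,0],"roll": -0.015}])

```text
clock: 17.42
position: [0.3564, -0.095, 0.2944]
ee_rot: [-0.002, -0.178, 0.984, 0.001]
ft_force: [1.3, 0.9, -2.6]
grip_width: 0.024
finger_force: 108.4
```

Call:
jog_arm(plan=[{"offset": [0,0.045,0],"roll": -0.033},{"offset": [0,0.045,0],"roll": -0.033},{"offset": [0,0.045,0],"roll": -0.033},{"offset": [0,0.045,0],"roll": -0.033},{"offset": [0,0.045,0],"roll": -0.033}])

```text
clock: 17.83
position: [0.3595, 0.0639, 0.2952]
ee_rot: [-0.0, 0.065, 0.998, -0.0]
ft_force: [0.5, 0.3, -2.1]
grip_width: 0.0244
finger_force: 108.4
```

Call:
jog_arm(plan=[{"offset": [0.01,0.045,0],"roll": -0.033},{"offset": [0.02,0.045,0],"roll": -0.023},{"offset": [0.025,0.045,0],"roll": 0},{"offset": [0.025,0.04,0],"roll": 0},{"offset": [0.01,0.02,0],"roll": 0}])

```text
clock: 18.25
position: [0.4285, 0.2097, 0.2948]
ee_rot: [0.0, 0.146, 0.989, 0.0]
ft_force: [0.2, -0.5, -1.4]
grip_width: 0.0243
finger_force: 108.5
```

```bash
python3 -c "
from h import *
o,g=st();mv(g,-.2,.0197,.25)"
```

```text
t 18.25 W [0.4285 0.2097 0.2948] G [-0.193  -0.0206  0.2948] yang 73.23 zax [ 0.     0.001 -1.   ] F [ 0.2 -0.5 -1.4] q [ 0.31 -0.07 -0.24  1.4   0.    0.61] w 0.024251793206918316 108.54102730751038
need mm [  6.5  40.4 -44.8] frac [ 0.0087  0.0538 -0.0598]
```

Call:
jog_arm(plan=[{"offset": [0.0043,0.027,-0.02],"roll": -0.0128},{"offset": [0.0043,0.027,-0.03],"roll": 0},{"offset": [0,0,-0.03],"roll": 0},{"offset": [0,0,0],"roll": 0},{"offset": [0,0,0],"roll": 0}])

```text
clock: 18.67
position: [0.4323, 0.2465, 0.2336]
ee_rot: [-0.002, 0.167, 0.986, -0.002]
ft_force: [0.5, 0.5, -2.1]
grip_width: 0.0241
finger_force: 108.6
```

```bash
python3 - <<'E'
from h import *
o,g=st();mv(g,-.1,.0197,.2285)
p,W,m=scoopcloud("top",.06,.11,toW(-.1,.02),.14)
G=toG(W[m]);
h=G[(G[:,0]<-.12)&(G[:,0]>-.18)];print("handle y",np.round(np.percentile(h[:,1],[3,50,97]),4),len(h))
b=G[(G[:,0]>-.1)];print("bowl y",np.round(np.percentile(b[:,1],[2,98]),4),"x max",np.round(np.percentile(b[:,0],[98]),4),"z",np.round(np.percentile(b[:,2],[50,95]),4))
E
```

```text
t 18.6667 W [0.4323 0.2465 0.2336] G [-0.2014  0.0154  0.2336] yang 70.78 zax [-0.006 -0.004 -1.   ] F [ 0.5  0.5 -2.1] q [ 0.38  0.01 -0.28  1.29 -0.    0.72] w 0.024068029915751587 108.62213730812073
need mm [ 97.2 -29.   -5.1] frac [ 0.1296 -0.0387 -0.0068]
handle y [0.0033 0.0125 0.0284] 118
bowl y [-0.0195  0.0517] x max [-0.0396] z [0.0875 0.0979]
```

Call:
jog_arm(plan=[{"offset": [0.0018,0.0054,-0.005],"roll": 0.001},{"offset": [0.03,-0.0103,0],"roll": 0},{"offset": [0.03,-0.0103,0],"roll": 0},{"offset": [0.03,-0.0103,0],"roll": 0},{"offset": [0,0,0],"roll": 0}])

```text
clock: 19.13
position: [0.5075, 0.2264, 0.2353]
ee_rot: [0.005, 0.167, 0.986, 0.001]
ft_force: [-0.6, 0.2, -1.1]
grip_width: 0.0243
finger_force: 108.6
```

Call:
jog_arm(plan=[{"offset": [0,0,0],"roll": 0},{"offset": [0,0,0],"roll": 0},{"offset": [0,0,0],"roll": 0}])

```text
clock: 19.38
position: [0.5026, 0.228, 0.2335]
ee_rot: [0.001, 0.166, 0.986, -0.0]
ft_force: [-0.4, -0.2, -2.4]
grip_width: 0.0245
finger_force: 108.6
```

```bash
python3 - <<'E'
from h import *
o,g=st()
F=[];M=[]
for k in range(14):
    r.capture("top"); o=r.get_obs(); F.append(o['ft_force']);M.append(o['moment'])
F=np.array(F);M=np.array(M);print("F",F.mean(0),F.std(0),"M",M.mean(0),M.std(0))
# moment about horizontal axis along GY from weight at distance d along GX
m=M.mean(0); print("M along GY",m[:2]@GY,"along GX",m[:2]@GX,"d=",m[:2]@GY/-F.mean(0)[2])
p,W,mm=scoopcloud("scene",.045,.11,toW(.02,.02),.06)
G=toG(W[mm]);k=G[:,2]>.075
print(np.round(np.percentile(G[k][:,0],[1,99]),4),np.round(np.percentile(G[k][:,1],[1,99]),4),k.sum())
st(); mv(g,-.062,.0197,.2285)
E
```

```text
t 19.3833 W [0.5026 0.228  0.2335] G [-0.1289  0.0209  0.2335] yang 70.94 zax [ 0.002 -0.001 -1.   ] F [-0.4 -0.2 -2.4] q [ 0.3   0.15 -0.14  1.29 -0.    0.64] w 0.02448188567297198 108.61135482788086
F [-0.33851886  0.17808333 -2.14750115] [0.58044317 0.33109676 0.45851844] M [0.07678957 0.21869889 0.02113145] [0.01972697 0.02827931 0.02879772]
M along GY 0.23178480815289532 along GX 0.0012832071092921276 d= 0.10793233250108537
[-0.0373  0.0374] [-0.0152  0.0575] 335
t 20.1333 W [0.5031 0.2278 0.2329] G [-0.1284  0.0209  0.2329] yang 70.93 zax [ 0.002 -0.001 -1.   ] F [ 0.2 -0.1 -2.5] q [ 0.3   0.15 -0.13  1.29 -0.    0.64] w 0.024091529281956143 108.61215233802795
need mm [ 62.4 -22.8  -4.4] frac [ 0.0832 -0.0304 -0.0059]
```

Measured in the grip, the scoop weighs 2.15 N with its centre of mass about 21 mm handle-side of the bowl. With the axis about 58 mm in front of the sash, it will sit stably on the board. I go in.

Call:
jog_arm(plan=[{"offset": [0.025,-0.0089,-0.004],"roll": 0},{"offset": [0.025,-0.0089,0],"roll": 0},{"offset": [0.0255,-0.009,0],"roll": 0},{"offset": [0,0,0],"roll": 0},{"offset": [0,0,0],"roll": 0}])

```text
clock: 20.55
position: [0.5603, 0.2073, 0.2298]
ee_rot: [0.001, 0.166, 0.986, -0.0]
ft_force: [-0.3, 0.5, -2.1]
grip_width: 0.0241
finger_force: 108.6
```

```bash
python3 - <<'E'
from h import *
o,g=st()
for n in("scene","top"):
    p,d,i=cam(n);G=toG(cloud(d,i));x,y,z=G[...,0],G[...,1],G[...,2]
    q=(x<-.0025)&(x>-.1)&(z>.3)&(z<.5)&(y>-.1)&(y<.11)
    for a in np.arange(.3,.5,.02):
        k=q&(z>a)&(z<a+.02)
        if k.sum()>5: print(n,round(a,2),k.sum(),"front x",np.round(np.percentile(x[k],[90,99]),4))
    if n=="scene":
        k=(abs(x-.063)<.05)&(abs(y-.02)<.045)&(z>.06)&(z<.11)&(p[...,0]>90);b=G[k&(z>.072)];print("bowl",np.round(np.percentile(b[:,0],[1,99]),4),np.round(np.percentile(b[:,1],[1,99]),4),"rim z",np.percentile(b[:,2],95))
        cv2.imwrite("pics/in1.png",cv2.resize(p[60:280,300:500],None,fx=2.6,fy=2.6)[:,:,::-1])
edge()
E
```

```text
t 20.55 W [0.5603 0.2073 0.2298] G [-0.0676  0.0201  0.2298] yang 70.86 zax [ 0.002 -0.001 -1.   ] F [-0.3  0.5 -2.1] q [ 0.24  0.27 -0.01  1.3  -0.    0.58] w 0.024050030173435506 108.61625790596008
scene 0.44 27 front x [-0.0723 -0.0695]
scene 0.46 133 front x [-0.063  -0.0573]
scene 0.48 250 front x [-0.0473 -0.0425]
bowl [0.0144 0.0975] [-0.016   0.0572] rim z 0.09240588555627897
top 0.38 6 front x [-0.0713 -0.0701]
top 0.46 16 front x [-0.0312 -0.0226]
top 0.48 24 front x [-0.0258 -0.0142]
scene rail face z 1,3% [0.245  0.2458 0.2467] collar z [0.2302 0.2399 0.2432 0.2434] hist {np.float64(0.24): 32, np.float64(0.25): 75, np.float64(0.26): 106, np.float64(0.27): 23}
top rail face z 1,3% [0.2452 0.246  0.25  ] collar z [0.2383 0.2436 0.2553 0.2842] hist {np.float64(0.24): 10, np.float64(0.25): 38, np.float64(0.26): 42, np.float64(0.27): 38, np.float64(0.28): 1, np.float64(0.3): 2, np.float64(0.31): 1, np.float64(0.33): 2, np.float64(0.34): 1, np.float64(0.35): 1, np.float64(0.36): 1, np.float64(0.37): 1, np.float64(0.38): 1, np.float64(0.42): 29, np.float64(0.43): 54, np.float64(0.44): 87, np.float64(0.45): 3}
```

View pics/in1.png

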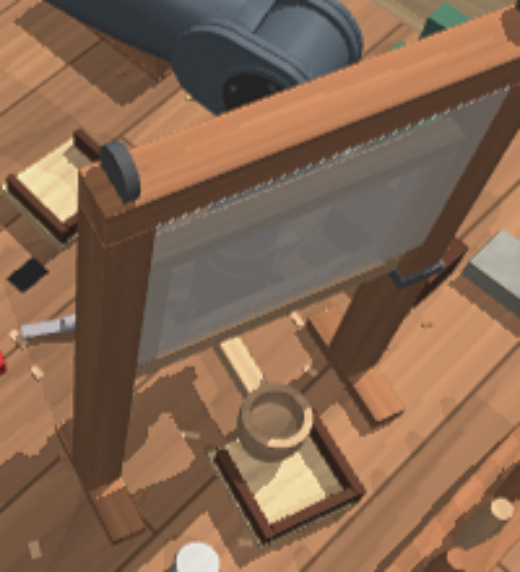

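The bowl hangs over the front of the rest, between the cheeks, at picture (275,420). I lower it first so the column clears the header, then ease forward.

Call:
jog_arm(plan=[{"offset": [0,0,-0.01],"roll": 0},{"offset": [0,0,-0.012],"roll": 0},{"offset": [0.0063,-0.0022,0],"roll": 0},{"offset": [0.0038,-0.0013,0],"roll": 0},{"offset": [0,0,0],"roll": 0}])

```text
clock: 21.17
position: [0.5677, 0.2049, 0.213]
ee_rot: [0.001, 0.166, 0.986, -0.001]
ft_force: [-0.2, -0.9, -2.0]
grip_width: 0.0239
finger_force: 108.6
```

Call:
jog_arm(plan=[{"offset": [0,0,0],"roll": 0},{"offset": [0,0,0],"roll": 0}])

```text
clock: 21.33
position: [0.5675, 0.2051, 0.2138]
ee_rot: [0.001, 0.166, 0.986, -0.0]
ft_force: [-0.4, -1.0, -1.8]
grip_width: 0.0242
finger_force: 108.6
```

```bash
python3 -c "
from h import *
o,g=st()"
```

```text
t 21.3333 W [0.5675 0.2051 0.2138] G [-0.0601  0.0204  0.2138] yang 70.92 zax [ 0.002 -0.001 -1.   ] F [-0.4 -1.  -1.8] q [ 0.24  0.29 -0.01  1.27 -0.    0.57] w 0.02417485062625049 108.62203001976013
```

Call:
jog_arm(plan=[{"offset": [0.0025,-0.0009,0],"roll": 0},{"offset": [0,0,0],"roll": 0},{"offset": [0,0,0],"roll": 0}])

```text
clock: 21.58
position: [0.5693, 0.2045, 0.2137]
ee_rot: [0.001, 0.166, 0.986, -0.0]
ft_force: [-0.4, -0.5, -2.0]
grip_width: 0.0239
finger_force: 108.6
```

Call:
jog_arm(plan=[{"offset": [0.002,-0.0007,0],"roll": 0},{"offset": [0,0,0],"roll": 0},{"offset": [0,0,0],"roll": 0}])

```text
clock: 21.83
position: [0.5707, 0.2039, 0.2135]
ee_rot: [0.001, 0.166, 0.986, -0.0]
ft_force: [-0.8, -0.7, -2.1]
grip_width: 0.024
finger_force: 108.6
```

Call:
jog_arm(plan=[{"offset": [0,0,-0.003],"roll": 0},{"offset": [0,0,-0.003],"roll": 0},{"offset": [0,0,0],"roll": 0},{"offset": [0,0,0],"roll": 0}])

```text
clock: 22.17
position: [0.5707, 0.204, 0.2092]
ee_rot: [0.001, 0.166, 0.986, -0.0]
ft_force: [-0.7, 0.1, -0.6]
grip_width: 0.024
finger_force: 109.0
```

```bash
python3 -c "
from h import *
o,g=st()"
```

```text
t 22.1667 W [0.5707 0.204  0.2092] G [-0.0567  0.0204  0.2092] yang 70.94 zax [ 0.002 -0.001 -1.   ] F [-0.7  0.1 -0.6] q [ 0.23  0.3  -0.01  1.26 -0.    0.57] w 0.0240331397982674 108.95259261131287
```

Call:
jog_arm(plan=[{"offset": [0.0025,-0.0009,0],"roll": 0},{"offset": [0,0,0],"roll": 0},{"offset": [0,0,0],"roll": 0}])

```text
clock: 22.42
position: [0.5727, 0.2033, 0.2091]
ee_rot: [0.001, 0.166, 0.986, -0.0]
ft_force: [-1.1, 0.4, -1.0]
grip_width: 0.024
finger_force: 109.0
```

Call:
jog_arm(plan=[{"offset": [0.0025,-0.0009,-0.001],"roll": 0},{"offset": [0,0,0],"roll": 0},{"offset": [0,0,0],"roll": 0}])

```text
clock: 22.67
position: [0.574, 0.203, 0.2088]
ee_rot: [0.001, 0.165, 0.986, -0.0]
ft_force: [-2.4, 0.9, 1.6]
grip_width: 0.0237
finger_force: 109.3
```

```bash
python3 -c "
from h import *
o,g=st();edge()"
```

```text
t 22.6667 W [0.574  0.203  0.2088] G [-0.0533  0.0206  0.2088] yang 70.97 zax [ 0.002 -0.001 -1.   ] F [-2.4  0.9  1.6] q [ 0.23  0.31  0.    1.26 -0.    0.56] w 0.023703478727331802 109.3355941772461
scene rail face z 1,3% [0.2447 0.2454 0.2464] collar z [0.2303 0.2407 0.2444 0.2457] hist {np.float64(0.24): 28, np.float64(0.25): 79, np.float64(0.26): 106, np.float64(0.27): 24}
top rail face z 1,3% [0.2468 0.248  0.249 ] collar z [0.2368 0.2422 0.2467 0.2471] hist {np.float64(0.24): 11, np.float64(0.25): 32, np.float64(0.26): 49, np.float64(0.27): 36, np.float64(0.28): 1, np.float64(0.29): 1, np.float64(0.3): 2, np.float64(0.32): 1, np.float64(0.33): 1, np.float64(0.34): 1, np.float64(0.35): 1, np.float64(0.36): 1, np.float64(0.37): 1, np.float64(0.38): 1, np.float64(0.39): 1, np.float64(0.42): 28, np.float64(0.43): 57, np.float64(0.44): 81}
```

The bowl is pressed lightly on the board with its centre of mass well over it. I open the fingers gently.

Call:
jog_arm(plan=[{"offset": [0,0,0],"roll": 0},{"offset": [0,0,0],"roll": 0},{"offset": [0,0,0],"roll": 0},{"offset": [0,0,0],"roll": 0}], hand=-0.1, squeeze=20)

```text
clock: 23.1
position: [0.5745, 0.2029, 0.2086]
ee_rot: [0.002, 0.165, 0.986, -0.0]
ft_force: [-0.2, 0.5, 0.3]
grip_width: 0.0384
finger_force: 0.0
```

```bash
cat >> h.py <<'E'
def bowl(show=None):
    p,d,i=cam("scene");G=toG(cloud(d,i));x,y,z=G[...,0],G[...,1],G[...,2]
    k=(x>.02)&(x<.15)&(abs(y-.02)<.045)&(z>.061)&(z<.085);b=G[k]
    from scipy.optimize import least_squares
    s=least_squares(lambda q:np.hypot(b[:,0]-q[0],b[:,1]-q[1])-.0335,[b[:,0].mean(),.02],loss='cauchy',f_scale=.004).x
    A=np.c_[b[:,0]-s[0],b[:,1]-s[1],np.ones(len(b))]; t=b[:,2]>np.percentile(b[:,2],40); c=np.linalg.lstsq(A[t],b[t,2],rcond=None)[0]
    h=G[(x>-.05)&(x<s[0]-.042)&(abs(y-.02)<.05)&(z>.045)&(z<.08)]
    print("bowl centre G",np.round(s,4),"extent x",np.round(np.percentile(b[:,0],[1,99]),4),"y",np.round(np.percentile(b[:,1],[1,99]),4),"rim z",np.round(c[2],4),np.round(np.percentile(b[:,2],95),4),"slope",np.round(c[:2],3),"handle n",len(h), "y by x slope",np.round(np.polyfit(h[:,0],h[:,1],1),3) if len(h)>8 else "", "z slope",np.round(np.polyfit(h[:,0],h[:,2],1),3) if len(h)>8 else "")
    print("rel seat",np.round(s-np.array([.1055,.0197]),4))
    if show: cv2.imwrite(show,cv2.resize(p[60:280,300:500],None,fx=2.6,fy=2.6)[:,:,::-1])
E
python3 -c "
from h import *
o,g=st();bowl()"
```

```text
t 23.1 W [0.5745 0.2029 0.2086] G [-0.0528  0.0206  0.2086] yang 70.96 zax [ 0.003 -0.001 -1.   ] F [-0.2  0.5  0.3] q [ 0.23  0.31  0.    1.26 -0.    0.56] w 0.03839752513469873 0.0
bowl centre G [0.0752 0.0204] extent x [0.0214 0.1123] y [-0.0148  0.0579] rim z 0.0705 0.0729 slope [ 0.008 -0.003] handle n 331 y by x slope [0.026 0.018] z slope [0.017 0.062]
rel seat [-0.0303  0.0007]
```

The scoop stands level and stable, 30 mm short of the seat and centred to within 1 mm. I retreat, turn the hand 90° with the fingers open, and push the handle end in with the front finger's back.

Call:
jog_arm(plan=[{"offset": [-0.015,0.0052,0],"roll": 0},{"offset": [-0.03,0.0103,0.005],"roll": 0},{"offset": [-0.0325,0.0112,0.005],"roll": 0},{"offset": [-0.0325,0.0112,0.005],"roll": 0},{"offset": [0,0,0],"roll": 0}])

```text
clock: 23.57
position: [0.4889, 0.2312, 0.2187]
ee_rot: [-0.002, 0.165, 0.986, -0.001]
ft_force: [-0.9, 0.1, -0.6]
grip_width: 0.0385
finger_force: 0.0
```

Call:
jog_arm(plan=[{"offset": [0,0,0],"roll": 0.0385},{"offset": [0,0,0],"roll": 0.0385},{"offset": [0,0,0],"roll": 0.0385},{"offset": [0,0,0],"roll": 0.0385},{"offset": [0,0,0],"roll": 0.0385}], hand=1)

```text
clock: 23.98
position: [0.4929, 0.2301, 0.2188]
ee_rot: [0.001, -0.138, 0.99, -0.0]
ft_force: [-0.4, -0.6, -0.6]
grip_width: 0.0854
finger_force: 0.0
```

Call:
jog_arm(plan=[{"offset": [0,0,0],"roll": 0.0385},{"offset": [0,0,0],"roll": 0.0385},{"offset": [0,0,0],"roll": 0.0385},{"offset": [0,0,0],"roll": 0.0385},{"offset": [0,0,0],"roll": 0.0385}])

```text
clock: 24.4
position: [0.4929, 0.2301, 0.2188]
ee_rot: [0.001, -0.426, 0.905, 0.0]
ft_force: [0.6, 0.3, -0.2]
grip_width: 0.085
finger_force: 0.0
```

Call:
jog_arm(plan=[{"offset": [0,0,0],"roll": 0.0385},{"offset": [0,0,0],"roll": 0.0385},{"offset": [0,0,0],"roll": 0.0385},{"offset": [0,0,0],"roll": 0}])

```text
clock: 24.73
position: [0.4929, 0.2301, 0.2188]
ee_rot: [0.001, -0.581, 0.814, 0.0]
ft_force: [-0.0, -0.1, 0.0]
grip_width: 0.0854
finger_force: 0.0
```

```bash
python3 -c "
from h import *
o,g=st();bowl();edge();mv(g,-.12,.0204,.212)"
```

```text
t 24.7333 W [0.4929 0.2301 0.2188] G [-0.1388  0.0197  0.2188] yang 161.03 zax [ 0.001  0.001 -1.   ] F [-0.  -0.1  0. ] q [ 0.31  0.14 -0.18  1.26  0.   -0.93] w 0.08538035498837986 0.0
bowl centre G [0.0752 0.0206] extent x [0.0215 0.1119] y [-0.0153  0.0578] rim z 0.0703 0.0724 slope [ 0.009 -0.006] handle n 286 y by x slope [0.018 0.018] z slope [-0.003  0.063]
rel seat [-0.0303  0.0009]
scene rail face z 1,3% [0.2451 0.2456 0.2464] collar z [0.2307 0.2393 0.2442 0.245 ] hist {np.float64(0.24): 33, np.float64(0.25): 75, np.float64(0.26): 112, np.float64(0.27): 16}
top rail face z 1,3% [0.2446 0.2454 0.2484] collar z [0.2321 0.2423 0.2454 0.2498] hist {np.float64(0.24): 12, np.float64(0.25): 35, np.float64(0.26): 47, np.float64(0.27): 34, np.float64(0.28): 1, np.float64(0.29): 1, np.float64(0.3): 1, np.float64(0.31): 1, np.float64(0.32): 2, np.float64(0.33): 1, np.float64(0.34): 1, np.float64(0.36): 2, np.float64(0.37): 1, np.float64(0.39): 1, np.float64(0.42): 27, np.float64(0.43): 60, np.float64(0.44): 89}
need mm [18.4 -5.8 -7. ] frac [ 0.0246 -0.0078 -0.0094]
```

Call:
jog_arm(plan=[{"offset": [0.017,-0.0058,-0.0094],"roll": 0},{"offset": [0.0168,-0.0058,0],"roll": 0},{"offset": [0,0,0],"roll": 0},{"offset": [0.0038,-0.0013,0],"roll": 0},{"offset": [0.0038,-0.0013,0],"roll": 0}])

```text
clock: 25.3
position: [0.5225, 0.2204, 0.2123]
ee_rot: [0.0, -0.581, 0.814, 0.001]
ft_force: [-1.6, 0.4, 0.2]
grip_width: 0.0854
finger_force: 0.8
```

Call:
jog_arm(plan=[{"offset": [0.0038,-0.0013,0],"roll": 0},{"offset": [0.0038,-0.0013,0],"roll": 0},{"offset": [0.0038,-0.0013,0],"roll": 0},{"offset": [0.0038,-0.0013,0],"roll": 0},{"offset": [0,0,0],"roll": 0}])

```text
clock: 25.72
position: [0.5347, 0.2163, 0.2124]
ee_rot: [0.001, -0.581, 0.814, 0.0]
ft_force: [-1.1, -0.2, 0.7]
grip_width: 0.0853
finger_force: 0.1
```

```bash
python3 -c "
from h import *
o,g=st();bowl()"
```

```text
t 25.7167 W [0.5347 0.2163 0.2124] G [-0.0947  0.0203  0.2124] yang 161.01 zax [ 0.002  0.002 -1.   ] F [-1.1 -0.2  0.7] q [ 0.27  0.22 -0.09  1.25  0.   -0.97] w 0.0853139880991482 0.08347173454239964
bowl centre G [0.0889 0.0205] extent x [0.0209 0.1264] y [-0.0151  0.0573] rim z 0.07 0.0723 slope [ 0.011 -0.   ] handle n 309 y by x slope [0.028 0.018] z slope [-0.015  0.063]
rel seat [-0.0166  0.0008]
```

Call:
jog_arm(plan=[{"offset": [0.004,-0.0014,0],"roll": 0},{"offset": [0.004,-0.0014,0],"roll": 0},{"offset": [0.004,-0.0014,0],"roll": 0},{"offset": [0.004,-0.0014,0],"roll": 0},{"offset": [0.004,-0.0014,0],"roll": 0}])

```text
clock: 26.18
position: [0.5496, 0.2112, 0.2125]
ee_rot: [0.001, -0.581, 0.814, 0.001]
ft_force: [-2.4, 1.4, 0.9]
grip_width: 0.0855
finger_force: 1.2
```

Call:
jog_arm(plan=[{"offset": [0,0,0],"roll": 0},{"offset": [-0.01,0.0035,0],"roll": 0},{"offset": [-0.025,0.0086,0],"roll": 0},{"offset": [-0.035,0.012,0.02],"roll": 0},{"offset": [-0.03,0.01,0.04],"roll": 0}])

```text
clock: 26.6
position: [0.4711, 0.2361, 0.253]
ee_rot: [-0.004, -0.58, 0.814, 0.002]
ft_force: [-0.0, -0.2, 0.1]
grip_width: 0.0854
finger_force: 0.0
```

Call:
jog_arm(plan=[{"offset": [-0.02,0,0.04],"roll": 0},{"offset": [0,0,0.03],"roll": 0},{"offset": [0,0,0],"roll": 0},{"offset": [0,0,0],"roll": 0}])

```text
clock: 26.93
position: [0.4596, 0.2372, 0.3123]
ee_rot: [0.004, -0.581, 0.814, -0.001]
ft_force: [0.2, 0.3, -1.3]
grip_width: 0.0852
finger_force: 0.0
```

```bash
python3 -c "
from h import *
o,g=st();bowl('pics/end.png');edge()"
```

```text
t 26.9333 W [0.4596 0.2372 0.3123] G [-0.1726  0.0156  0.3123] yang 161.05 zax [ 0.007  0.003 -1.   ] F [ 0.2  0.3 -1.3] q [ 0.35  0.02 -0.11  1.43  0.   -0.89] w 0.08516065787027538 0.0
bowl centre G [0.105 0.02 ] extent x [0.0216 0.1423] y [-0.0151  0.0567] rim z 0.0698 0.0723 slope [ 0.01  -0.005] handle n 304 y by x slope [0.007 0.018] z slope [0.008 0.062]
rel seat [-0.0005  0.0003]
scene rail face z 1,3% [0.2445 0.2449 0.2468] collar z [0.2283 0.2397 0.2444 0.2454] hist {np.float64(0.24): 32, np.float64(0.25): 79, np.float64(0.26): 102, np.float64(0.27): 24}
top rail face z 1,3% [0.2469 0.2475 0.2494] collar z [0.2323 0.2422 0.2464 0.2469] hist {np.float64(0.24): 11, np.float64(0.25): 38, np.float64(0.26): 41, np.float64(0.27): 37, np.float64(0.28): 2, np.float64(0.29): 1, np.float64(0.31): 2, np.float64(0.32): 1, np.float64(0.34): 2, np.float64(0.35): 1, np.float64(0.36): 1, np.float64(0.37): 1, np.float64(0.38): 1, np.float64(0.39): 2, np.float64(0.42): 29, np.float64(0.43): 57, np.float64(0.44): 83}
```

View pics/end.png

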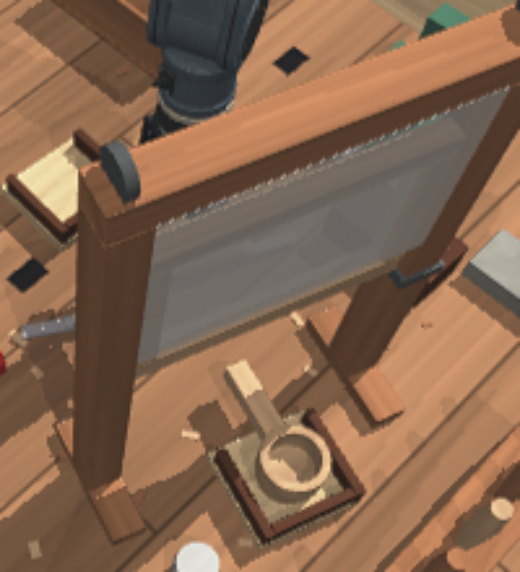

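The scoop stands upright on the rest, with its bowl at picture (295,460), within 1 mm of the seat. The handle points straight out under the sash, which is level with the collar, and the tool is clear. I hand in the job.

```bash
python3 -c "
from h import *
print(r.finish_job())"
```

```text
the job is handed in; nothing more can be done
None
```

Job handed in at about 27 s, no verdict returned: the sash edge is at the collar top (within about 2 mm) and the scoop stands released and upright within 1 mm of the seat, handle out through the opening. I raised the sash by friction on its bottom rail's front face, not from under the edge as asked, because with the tool pointing down nothing on the gripper fits under that edge. The scoop was set down 30 mm short of the seat and slid back by its handle end. I did not re-measure the bystanders.

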